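# Empty the tall tin into the bin under the low shelf

## Robot

A 7-joint arm with a two-finger parallel gripper is mounted at the origin on a cart in front of the work surface, level with it; the furniture and walls round the work are solid. World frame = base frame: x ahead of the robot, y to its left, z up, the work surface at z = 0. Lengths are in m, angles in rad, forces in N, time in s.
With the tool pointing down it reaches from about 0.375 to 0.925 m from the base axis. Payload 3.1 kg.
Tool frame: the origin (TCP) lies on the centre line of the jaws, within the pads' length; the fingertips stand 22 mm ahead of it and the grasp point (between the pads) lies 3 mm ahead of it; z points along the fingers, y is the direction in which the jaws open and shut (so a half turn about z gives the same grasp; the last joint's range is limited). The gripper opens to 85 mm and grips with 20 to 120 N. Pads are 22 mm wide; open, the fingers measure 114 mm over their backs; the gripper's body (76 mm by 85 mm) begins 54 mm behind the grasp point. The pads swing forward as they close: fully open they stand 13 mm farther back than shut.
Start: joints at [-1.364, 0.383, 0.044, 1.598, -0.018, 1.161, -0.05], TCP at [0.195, 0.62, 0.253] pointing down, gripper open.
Joint ranges: [-2.61, 2.61], [-0.41, 2.15], [-1.48, 1.57], [0, 2.5], [-1.57, 4.71], [0.05, 1.97], [-2.85, 2.85]. Speed limits (rad/s): [2.79, 2.79, 3.14, 3.14, 3.14, 3.14, 3.14].

## Interface

Orientations are given as a 3x3 rotation matrix whose columns are the frame's x, y, z axes.
In Python, from workcell import sensors, read_camera, order gives the robot as it stands.
- The arm moves only by the tool arm_command, never from a script. Its argument "targets" is a list of rows, each a list of 3 entries, a list of its own where there are three numbers: the closure, from -1 (fully open) to 1 (shut), then the shift along the tool's x, y, z scaled (see below), then the turn about the tool's z scaled (see below). In form: [[gripper, [x, y, z], turn], ...]. A call has 1 to 12 rows; each row is the pose to reach, as a shift and turn from the pose commanded when the call began, along the tool's axes at that moment; what a row does not reach only later rows make up. The controller multiplies each number of a shift by 0.2 m and each number of a turn by 45 degrees. A row lasts 1/12 s, in which the tool goes at most 41.7 mm and 7.16 degrees, less where a joint would pass 70% of its speed; a pose out of reach is approached as far as the arm can. A call with a number of a shift or a turn outside -1 to 1 is refused whole. A call with a gripper value outside its range is refused whole. The fingers move at their own pace and stop on an object; "force" is the grip in N (left out, the last holds). Time passes only in rows, so rows that repeat a pose let the fingers close. It gives the time, the measured TCP pose, the force and the opening at its end, in the units of the state.
- sensors.read_state(): the state, without advancing time (a new reading comes with each control period).
- read_camera(name): name is "scene" or "top" or "wrist"; returns a dict with "frame" (420x560x3 uint8, red, green, blue), "K" (3x3 intrinsics, pixels), "R" (3x3) and "t" (3): a world point X has camera coordinates R X + t. Camera axes: x right, y down, z forward; pixel columns grow to the right and rows downward; lengths in m; the calibration is good to about 2 mm. The wrist camera is an equidistant fisheye: a pixel r from the principal point sees the ray r / f radians off the axis. A picture is of the moment at which its call begins. There is no depth.
- order.job_done(): hands the job in, once; it reports no verdict.
The state is a dict: "time_s": time; "joint_pos": joint angles; "qvel": joint speeds; "tau": joint torques, N m; "tcp_pos": TCP position; "orientation": TCP orientation; "ft_force": force on the tool from outside, world axes, zero at the start; "wrist_torque": the same for the moment, N m; "width": opening from 0.0 (shut) to 1.0 (fully open).
Only numpy, scipy, OpenCV 4.12 (cv2) and the standard library are available. Lean on these libraries where they do the work, as an engineer would, in place of code of your own. Each camera call takes 0.05 s, during which the arm holds its last target. There are 200 camera calls.

## Task

Empty the tall narrow steel tin into the bin that stands under the low shelf: reach its open end in beneath the board and tip it until both steel balls have rolled out into that bin, without knocking the tin or the gripper against the shelf or the bin. Then lay the empty tin back on its sloping rest just as it lay before, and let go.

Things in the scene. Friction and masses are not known exactly. Their poses are not given: they have to be found in the camera images.
- tin: Plain steel tin, a square-cornered tube 200 mm long (x), 46 wide (y), 40 deep (z), closed at one end; walls 2 mm; 0.2 kg. Origin: its middle; mouth at x = +100 mm. It starts mouth up, sloping 20 degrees, on a fixed wooden rest 42 mm wide, closed end against a stop. Grip its 46 mm sides about 40 mm behind the origin, gripper leaning a little back from the mouth, since tipping swings it towards the board.
- low_shelf: Low wooden shelf, fixed, open at the front. Origin: on the bench under the middle of its bin; x to the back, y left, z up. Board underside at z = 135 mm, 18 thick, front edge at x = -75 mm, 220 wide, oddments on it at the rear. Bin (fixed under it): x -79 to 81, y -50 to 50 mm; front wall's top at z = 48 mm, sides and back 85, floor 12. Side panels' inner faces y = +-82 mm.
- ball_a_center (a point): Centre of one of the two loose steel balls, 20 mm across, 33 g. It starts inside the tin at its closed end; it rolls out within a second or two once the mouth points 15 to 20 degrees below level.
- ball_b_center (a point): Centre of the other steel ball, just the same.

How it is judged:
On the way:
1. both balls lie in the bin under the shelf (x of ball_a_center in the frame of low_shelf between -0.079 and 0.081 m and y of ball_a_center in the frame of low_shelf between -0.05 and 0.05 m and z of ball_a_center in the frame of low_shelf between 0 and 0.06 m and x of ball_b_center in the frame of low_shelf between -0.079 and 0.081 m and y of ball_b_center in the frame of low_shelf between -0.05 and 0.05 m and z of ball_b_center in the frame of low_shelf between 0 and 0.06 m), for 0.2 s.
At the end, for the whole second after the job is handed in: Both balls are inside the bin under the low shelf, and the tin lies still on its rest again, its middle within 25 mm of where it was at the start, sloping mouth up at 20 degrees (10 to 30 allowed) and level across within about 10 degrees (all of step 1 and distance of tin from where it was at the start of the episode below 0.025 m and angle between tin's own z axis and vertical between 0.17 and 0.53 rad and angle between tin's own y axis and vertical between 1.4 and 1.75 rad and linear speed of tin below 0.02 m/s); the robot touches nothing.
It fails at once if the tin bangs against the shelf or the bin (more than 12 N) (contact force between tin and low_shelf above 12 N).
It fails at once if the robot bangs against the shelf or the bin (more than 12 N) (contact force between any of the fingers, the arm and low_shelf above 12 N).
It also fails if it takes over 51 s, if anything falls off the work surface, if the arm or the gripper's body presses on something with over 40 N, if the wrist force passes 120 N, or if a joint passes its speed limit or range.

## Working session

There is one attempt and no reset: what is moved stays moved. The work goes in short steps, Python scripts to look and compute and a tool call to move; the robot and the scene stay as the last step left them, time stands still between calls to the robot, and variables do not carry over. Pictures are saved under pics/ and viewed, about 8 in all and at most 12, crops included, and the job is handed in when it is done.

Besides the shell and the picture viewer there is one more tool, called as name(argument=value, ...), one argument or row to a line, values as JSON. arm_command: Moves the arm, as the interface text tells. Its arguments: {"type":"object","properties":{"targets":{"type":"array"},"force":{"type":"number"}},"required":["targets"]}

```bash
mkdir -p pics; ls; python3 - <<'E'
from workcell import sensors, read_camera
import cv2,numpy as np
s=sensors.read_state();print(s)
for n in ("scene","top"):
    c=read_camera(n);cv2.imwrite(f"pics/{n}0.png",c["frame"][:,:,::-1]);np.savez(f"{n}0.npz",**c)
    print(n,c["K"].tolist(),c["R"].round(4).tolist(),c["t"].round(4).tolist())
a=cv2.imread("pics/scene0.png")
E
```

```text
pics
{'time_s': 0.0, 'joint_pos': array([-1.36380365,  0.38385568,  0.04385161,  1.59960802, -0.0179294 ,
        1.16120333, -0.04992844]), 'qvel': array([-1.69089472e-03, -1.60557027e-05,  5.83880206e-04,  3.15627449e-04,
       -1.74187097e-03,  2.14510431e-04, -5.79906183e-04]), 'tau': array([-1.09145749e-03, -4.33461106e+01,  1.02385730e+00, -2.49510705e+01,
        1.05197277e-02,  1.13944770e-02,  1.08766687e-05]), 'tcp_pos': array([0.19479746, 0.61917706, 0.25185823]), 'orientation': array([[-9.53916026e-01,  3.00072901e-01, -6.84858618e-04],
       [ 3.00073656e-01,  9.53912511e-01, -2.59264535e-03],
       [-1.24687406e-04, -2.67867398e-03, -9.99996405e-01]]), 'ft_force': array([-0.47875522,  0.40988456, -0.45651014]), 'wrist_torque': array([ 0.02791131, -0.0119486 , -0.00831271]), 'width': 1.0043208695338093}
scene [[436.7368153143491, 0.0, 277.06401154280167], [0.0, 436.7368153143491, 210.34715417214323], [0.0, 0.0, 1.0]] [[0.6845, -0.729, -0.0017], [-0.4212, -0.3936, -0.8171], [0.595, 0.5601, -0.5765]] [-0.3735, 0.3288, 0.5466]
top [[477.645105865742, 0.0, 288.0150871455046], [0.0, 477.645105865742, 212.14082907153016], [0.0, 0.0, 1.0]] [[-0.2181, -0.9759, 0.0095], [-0.8584, 0.1872, -0.4776], [0.4643, -0.1123, -0.8785]] [0.164, 0.5584, 0.8189]
```

View pics/scene0.png

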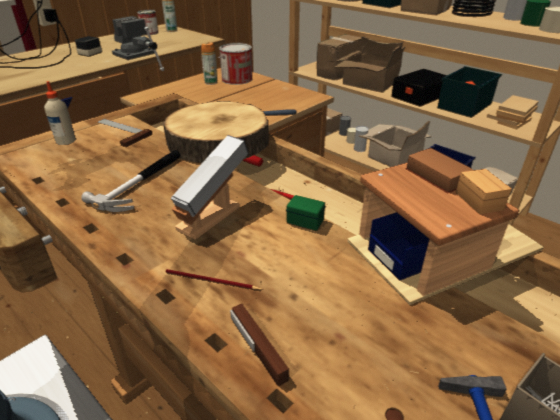

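View pics/top0.png

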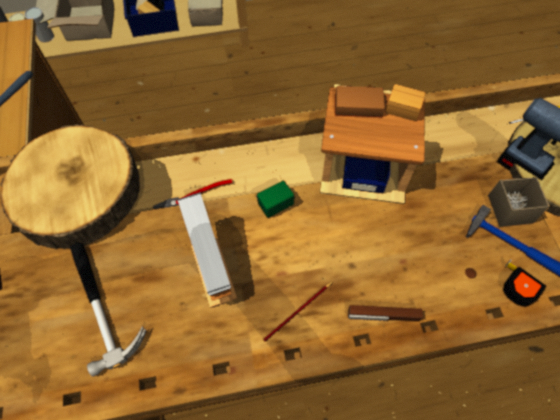

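The scene view shows the tin at about (210,175), mouth at the upper right (235,145). The shelf is at (435,210), with the blue bin inside it. In the top view the tin runs from about (190,198) at the mouth to (220,295) at the closed end, and the shelf is at (375,140). I'll enlarge both to get the corners.

```bash
python3 - <<'E'
import cv2,numpy as np
a=cv2.imread("pics/scene0.png");b=cv2.imread("pics/top0.png")
r=lambda im,x,y,w,h:cv2.resize(im[y:y+h,x:x+w],(400,300) if w*3==h*4 else (w*3,h*3),interpolation=cv2.INTER_CUBIC)
A=r(a,150,120,132,99);B=r(b,150,180,132,132*3//4);C=r(a,340,140,200,150);D=r(b,300,75,148,111)
f=lambda im,x,y,w:cv2.resize(im[y:y+w*3//4,x:x+w],(400,300),interpolation=cv2.INTER_CUBIC)
A=f(a,160,130,120);B=f(b,140,185,160);C=f(a,345,150,200);D=f(b,310,80,160)
cv2.imwrite("pics/crops.png",np.vstack([np.hstack([A,B]),np.hstack([C,D])]))
E
```

```text
(no output)
```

View pics/crops.png

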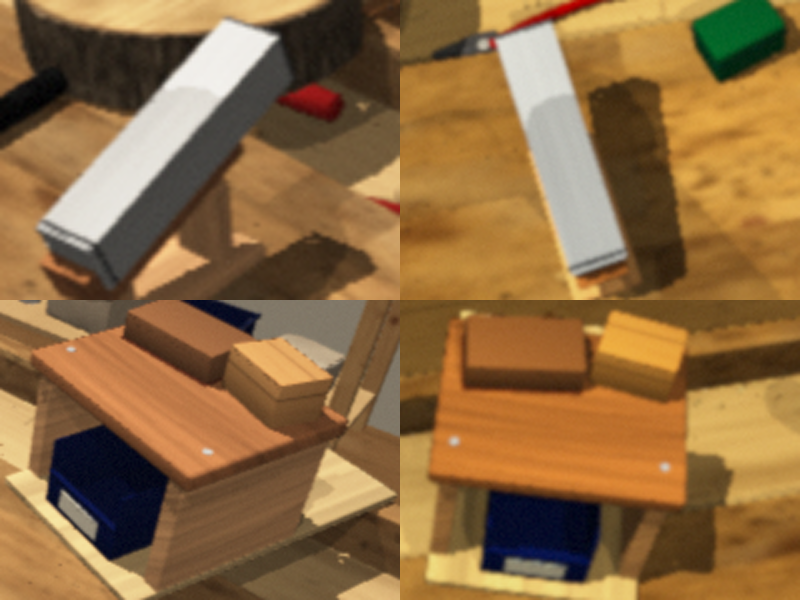

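Crop readings: tin top face and board top corners are clear in both views. I'll triangulate them.

```bash
cat > h.py <<'E'
import numpy as np,cv2
S=dict(np.load("scene0.npz"));T=dict(np.load("top0.npz"))
def P(c): return c["K"]@np.c_[c["R"],c["t"]]
def tri(p,q):
    X=cv2.triangulatePoints(P(S),P(T),np.array(p,float),np.array(q,float))[:,0];return X[:3]/X[3]
def plane(c,p,z):
    d=c["R"].T@np.linalg.inv(c["K"])@[p[0],p[1],1.];o=-c["R"].T@c["t"];return o+d*(z-o[2])/d[2]
def proj(c,X):
    q=P(c)@np.r_[X,1];return q[:2]/q[2]
E
python3 - <<'E'
from h import *
np.set_printoptions(precision=4,suppress=True)
s=dict(ml=(226,136),mr=(244,140.8),cl=(172,199),cr=(190.9,205.6));t=dict(ml=(178.8,198.2),mr=(201.2,193.8),cl=(208.8,293.8),cr=(230.4,288.2))
X={k:tri(s[k],t[k]) for k in s}
for k in X:print(k,X[k],proj(S,X[k])-s[k],proj(T,X[k])-t[k])
u=(X['ml']+X['mr']-X['cl']-X['cr'])/2;print("len",np.linalg.norm(u),u/np.linalg.norm(u),"slope",np.degrees(np.arcsin(u[2]/np.linalg.norm(u))),'az',np.degrees(np.arctan2(u[1],u[0])))
v=(X['ml']-X['mr']+X['cl']-X['cr'])/2;print("w",np.linalg.norm(v),v/np.linalg.norm(v))
c=sum(X.values())/4;n=np.cross(u,v);n/=np.linalg.norm(n);print("top c",c,"n",n,"mid",c-n*.02)
for nm,p,q in [("FL",(361.5,176.5),(322,150)),("FR",(440,239),(424,161)),]:
    print(nm,tri(p,q),plane(S,p,.153),plane(T,q,.153))
for nm,p in [("BR",(518.5,207.5))]:print(nm,plane(S,p,.153))
# board orange: screws
print("screws",[tri(p,q) for p,q in [((380,174.5),(331.5,136.5)),((449,226),(416,147))]])
E
```

```text
ml [0.6477 0.2492 0.1554] [ 1.2249 -0.8218] [-0.2855  1.3537]
mr [0.6537 0.2028 0.1539] [-0.6107  0.405 ] [ 0.1508 -0.6508]
cl [0.4669 0.2239 0.0824] [-0.115   0.0697] [ 0.0126 -0.1177]
cr [0.4749 0.1794 0.0794] [-2.4551  1.4628] [ 0.314  -2.4161]
len 0.1958709821895991 [0.9181 0.1241 0.3763] slope 22.107453452168794 az 7.699483209036065
w 0.046059426880623276 [-0.1531  0.987   0.0499]
top c [0.5608 0.2138 0.1178] n [-0.3652 -0.1034  0.9252] mid [0.5681 0.2159 0.0993]
FL [ 0.7135 -0.0657  0.1454] [ 0.7056 -0.0723  0.153 ] [ 0.7062 -0.0626  0.153 ]
FR [ 0.6357 -0.2683  0.1487] [ 0.6301 -0.2701  0.153 ] [ 0.6331 -0.2661  0.153 ]
BR [ 0.803  -0.3289  0.153 ]
screws [array([ 0.7384, -0.0926,  0.1512]), array([ 0.6737, -0.264 ,  0.1503])]
```

Tin: middle about (0.568, 0.216, 0.099), azimuth about 8°, with the mouth away from the robot. Shelf: yaw about -20°, origin about (0.740, -0.193).

The tool can only turn about its own z. So I'll grip the tin near its balance point, put the mouth under the board, and raise the gripper gently with a light grip. The lip bearing lightly on the board's underside then pivots the tin in the pads. First I move above the tin.

arm_command(
  targets=[
    [-1, [-0.5, -0.32, 0], 0],
    [-1, [-1, -0.63, 0], 0],
    [-1, [-1, -0.63, 0], 0],
    [-1, [-1, -0.63, 0], 0],
    [-1, [-1, -0.63, 0], 0],
    [-1, [-1, -0.63, 0], 0],
    [-1, [-1, -0.63, 0], 0],
  ],
)

```text
time_s: 0.68
tcp_pos: [0.3549, 0.4318, 0.2528]
orientation: [[-0.95, 0.313, 0.003], [0.313, 0.95, -0.005], [-0.004, -0.004, -1.0]]
ft_force: [0.6, -0.3, 1.0]
width: 0.999
```

arm_command(
  targets=[
    [-1, [-1, -0.63, 0], -0.56],
    [-1, [-1, -0.63, 0], -0.56],
    [-1, [-1, -0.63, 0], -0.56],
    [-1, [-1, -0.63, 0], -0.56],
    [-1, [-1, -0.63, 0], -0.56],
    [-1, [-1, -0.63, 0], -0.56],
    [-1, [-1, -0.63, 0], -0.56],
    [-1, [-1, -0.63, 0], -0.56],
  ],
)

```text
time_s: 1.35
tcp_pos: [0.5029, 0.2559, 0.2529]
orientation: [[-0.992, -0.127, -0.0], [-0.127, 0.992, -0.001], [0.0, -0.001, -1.0]]
ft_force: [0.2, 0.5, 0.2]
width: 1.001
```

```bash
cat >> h.py <<'E'
def to(x,y,z,az,R=None,p=None):
    "print scaled shift/turn to TCP x,y,z with tin azimuth az deg (tool x = -tin dir)"
    from workcell import sensors
    s=sensors.read_state();R=s["orientation"];p=s["tcp_pos"]
    a=np.degrees(np.arctan2(-R[1,0],-R[0,0]))
    print("t",s["time_s"],"tcp",p.round(4),"az",a.round(2),"tilt",R[:,2].round(3),"F",s["ft_force"].round(2),"w",round(s["width"],3))
    print("shift",(R.T@(np.array([x,y,z])-p)/.2).round(3),"turn",round((a-az)/45,3))
E
python3 -c "
from h import *
to(.540,.212,.19,8.2)"
```

```text
t 1.35 tcp [0.5029 0.2559 0.2529] az 7.29 tilt [-0.    -0.001 -1.   ] F [0.19 0.47 0.15] w 1.001
shift [-0.156 -0.241  0.315] turn -0.02
```

arm_command(
  targets=[
    [-1, [-0.15, -0.24, 0.2], -0.02],
    [-1, [-0.15, -0.24, 0.31], -0.02],
    [-1, [-0.15, -0.24, 0.31], -0.02],
    [-1, [-0.15, -0.24, 0.31], -0.02],
    [-1, [-0.15, -0.24, 0.31], -0.02],
    [-1, [-0.15, -0.24, 0.31], -0.02],
  ],
)

```text
time_s: 1.85
tcp_pos: [0.5368, 0.2191, 0.1924]
orientation: [[-0.988, -0.154, 0.001], [-0.154, 0.988, 0.002], [-0.002, 0.002, -1.0]]
ft_force: [-0.6, -0.3, -0.4]
width: 1.0
```

```bash
python3 - <<'E'
from h import *
from workcell import read_camera
to(.540,.212,.092,8.2)
c=read_camera("wrist");np.savez("w1.npz",**c);s=read_camera("scene")
f=c["frame"][:,:,::-1].copy()
def fish(X):
    q=c["R"]@X+c["t"];r=np.hypot(q[0],q[1]);th=np.arctan2(r,q[2]);return c["K"][:2,2]+c["K"][0,0]*th*q[:2]/r
u=np.array([.931,.134,.342]);v=np.array([-.143,.99,0]);n=np.cross(u,v);n/=np.linalg.norm(n);m=np.array([.568,.216,.099])
for a in(-.1,.1):
    for b in(-.023,.023):
        p=fish(m+a*u+b*v+.02*n);cv2.circle(f,tuple(int(i) for i in p),3,(0,0,255),1)
cv2.imwrite("pics/w1.png",np.hstack([f,s["frame"][60:360,100:340,::-1].repeat(1,0) if 0 else cv2.resize(s["frame"][100:310,120:280,::-1],(240,420)[:2] if 0 else (240,420))]))
E
```

```text
t 1.85 tcp [0.5368 0.2191 0.1924] az 8.85 tilt [ 0.001  0.002 -1.   ] F [-0.56 -0.26 -0.38] w 1.0
shift [-0.009 -0.039  0.502] turn 0.014
```

View pics/w1.png

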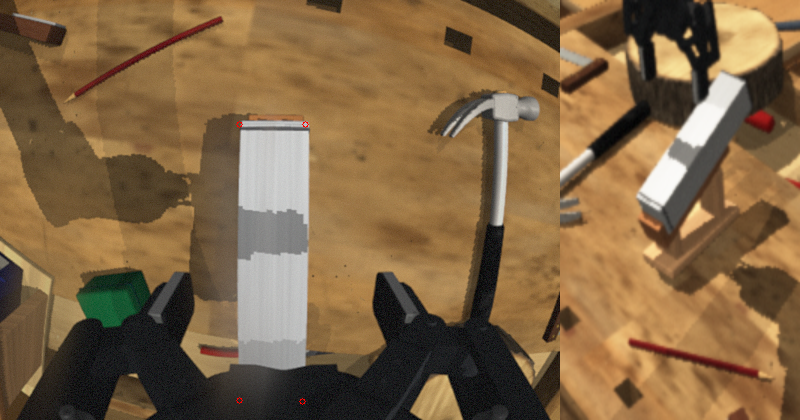

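The wrist view shows the predicted closed-end corners on the real ones, at (239,124) and (305,125), and the sides agree. The tin sits slightly left of the jaw centre, as computed. I descend and grip.

arm_command(
  targets=[
    [-1, [-0.01, -0.04, 0], 0.01],
    [-1, [-0.01, -0.04, 0.1], 0.01],
    [-1, [-0.01, -0.04, 0.2], 0.01],
    [-1, [-0.01, -0.04, 0.3], 0.01],
    [-1, [-0.01, -0.04, 0.4], 0.01],
    [-1, [-0.01, -0.04, 0.5], 0.01],
    [-1, [-0.01, -0.04, 0.5], 0.01],
    [-1, [-0.01, -0.04, 0.5], 0.01],
  ],
)

```text
time_s: 2.62
tcp_pos: [0.5398, 0.2081, 0.0909]
orientation: [[-0.99, -0.142, -0.002], [-0.142, 0.99, -0.001], [0.002, -0.001, -1.0]]
ft_force: [0.7, 0.5, 0.3]
width: 0.999
```

arm_command(
  targets=[
    [0.3, [0, 0, 0], 0],
    [0.6, [0, 0, 0], 0],
    [1, [0, 0, 0], 0],
    [1, [0, 0, 0], 0],
    [1, [0, 0, 0], 0],
    [1, [0, 0, 0], 0],
    [1, [0, 0, 0], 0],
    [1, [0, 0, 0], 0],
  ],
  force=80,
)

```text
time_s: 3.28
tcp_pos: [0.5417, 0.2109, 0.0936]
orientation: [[-0.99, -0.143, 0.003], [-0.143, 0.99, 0.004], [-0.004, 0.003, -1.0]]
ft_force: [-0.4, 2.9, 6.4]
width: 0.533
```

```bash
python3 -c "
from h import *
to(.540,.212,.092,8.2)"
```

```text
t 3.2833 tcp [0.5417 0.2109 0.0936] az 8.22 tilt [ 0.003  0.004 -1.   ] F [-0.37  2.91  6.43] w 0.533
shift [0.008 0.006 0.008] turn 0.0
```

arm_command(
  targets=[
    [1, [0, 0, -0.05], 0],
    [1, [0, 0, -0.1], 0],
    [1, [0, 0, -0.2], 0],
    [1, [0, 0, -0.3], 0],
    [1, [0, 0, -0.4], 0],
    [1, [0, 0, -0.45], 0],
    [1, [0, 0, -0.45], 0],
  ],
)

```text
time_s: 3.87
tcp_pos: [0.5424, 0.2084, 0.1845]
orientation: [[-0.99, -0.141, 0.005], [-0.141, 0.99, 0.002], [-0.006, 0.001, -1.0]]
ft_force: [0.9, 0.2, -2.5]
width: 0.529
```

```bash
python3 - <<'E'
from h import *
from workcell import read_camera
to(.540,.212,.182,8.2)
a=read_camera("scene")["frame"][:,:,::-1];b=read_camera("top")["frame"][:,:,::-1]
cv2.imwrite("pics/l1.png",np.hstack([cv2.resize(a[70:270,120:320],(400,400),interpolation=2),cv2.resize(b[150:310,120:280],(400,400),interpolation=2)]))
E
```

```text
t 3.8667 tcp [0.5424 0.2084 0.1845] az 8.13 tilt [ 0.005  0.002 -1.   ] F [ 0.89  0.15 -2.46] w 0.529
shift [0.009 0.02  0.013] turn -0.001
```

View pics/l1.png

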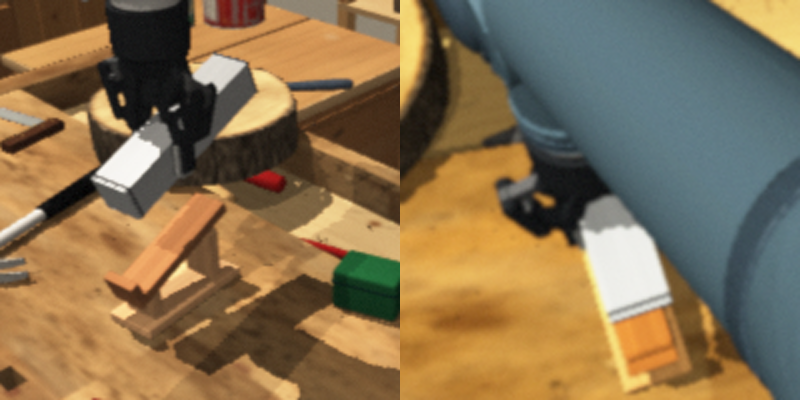

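The lift shows the tin held parallel to the rest below, so the slope is kept. The rest reaches from the stop to roughly the tin's middle. I'll check the shelf pose against the bin and compute the standoff.

```bash
cat >> h.py <<'E'
YAW=np.radians(-20);O=np.array([.740,-.193,0])
def sh(x,y,z): c,s=np.cos(YAW),np.sin(YAW);return O+[c*x-s*y,s*x+c*y,z]
E
python3 - <<'E'
from h import *
for p in [(-.079,.05,0),(-.079,-.05,0),(-.079,.05,.048),(-.079,-.05,.048),(-.075,.11,.153),(-.075,-.11,.153),(-.075,-.11,.135)]:
    print(p,proj(S,sh(*p)).round(1),proj(T,sh(*p)).round(1))
to(*sh(-.26,0,.18),-20)
a=S["frame"][:,:,::-1];b=T["frame"][:,:,::-1]
k=np.hstack([cv2.resize(a[200:290,350:470],(400,300),interpolation=2),cv2.resize(b[140:215,320:420],(400,300),interpolation=2)])
for o,f,c,M in((0,400/120,(350,200),S),(400,4,(320,140),T)):
  for p in [(-.079,.05,.012),(-.079,-.05,.012),(-.079,.05,.048),(-.079,-.05,.048),(-.075,.11,.135),(-.075,-.11,.135)]:
    q=(proj(M,sh(*p))-c)*f;cv2.circle(k,(int(q[0]+o),int(q[1])),3,(0,0,255),1)
cv2.imwrite("pics/bin.png",k)
E
```

```text
(-0.079, 0.05, 0) [366.1 253.7] [342.5 191.3]
(-0.079, -0.05, 0) [398.3 285.2] [384.2 196.1]
(-0.079, 0.05, 0.048) [368.9 235.2] [344.8 180.6]
(-0.079, -0.05, 0.048) [402.5 266.1] [388.1 185.6]
(-0.075, 0.11, 0.153) [358.4 174.7] [322.5 149.5]
(-0.075, -0.11, 0.153) [440.9 238.6] [426.3 161.1]
(-0.075, -0.11, 0.135) [438.5 247.5] [424.  165.9]
t 3.9667 tcp [0.5401 0.208  0.1811] az 8.16 tilt [-0. -0. -1.] F [ 0.69  0.31 -2.76] w 0.527
shift [ 0.441 -1.513  0.006] turn 0.626
```

View pics/bin.png

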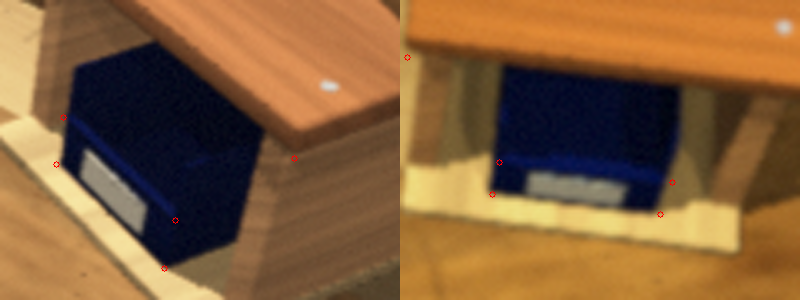

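The projected bin corners fall within about 2 px of the real ones in both views, so the pose holds to about 4 mm. Moving to the standoff.

arm_command(
  targets=[
    [1, [0.01, -0.03, 0], 0.01],
    [1, [0.03, -0.1, 0], 0.04],
    [1, [0.06, -0.2, 0], 0.08],
    [1, [0.09, -0.31, 0], 0.12],
    [1, [0.12, -0.42, 0], 0.16],
    [1, [0.15, -0.53, 0], 0.2],
    [1, [0.18, -0.62, 0], 0.24],
    [1, [0.2, -0.7, 0], 0.27],
    [1, [0.22, -0.75, 0], 0.3],
    [1, [0.22, -0.75, 0], 0.3],
  ],
)

```text
time_s: 4.8
tcp_pos: [0.5176, 0.0498, 0.1813]
orientation: [[-0.995, 0.099, -0.0], [0.099, 0.995, -0.001], [0.0, -0.001, -1.0]]
ft_force: [-0.9, -0.4, -2.5]
width: 0.521
```

```bash
python3 -c "
from h import *
to(*sh(-.26,0,.18),-20)"
```

```text
t 4.8 tcp [0.5176 0.0498 0.1813] az -5.69 tilt [-0.    -0.001 -1.   ] F [-0.9  -0.42 -2.51] w 0.521
shift [ 0.033 -0.777  0.008] turn 0.318
```

arm_command(
  targets=[
    [1, [0, -0.03, 0], 0.01],
    [1, [0.01, -0.1, 0], 0.04],
    [1, [0.01, -0.2, 0], 0.08],
    [1, [0.02, -0.31, 0], 0.12],
    [1, [0.02, -0.42, 0], 0.16],
    [1, [0.03, -0.53, 0], 0.2],
    [1, [0.03, -0.63, 0], 0.24],
    [1, [0.03, -0.72, 0], 0.28],
    [1, [0.03, -0.78, 0], 0.32],
    [1, [0.03, -0.78, 0], 0.32],
    [1, [0.03, -0.78, 0], 0.32],
  ],
)

```text
time_s: 5.72
tcp_pos: [0.4978, -0.1015, 0.1813]
orientation: [[-0.941, 0.339, 0.0], [0.339, 0.941, 0.0], [0.0, 0.0, -1.0]]
ft_force: [0.6, 0.1, -2.6]
width: 0.532
```

```bash
python3 - <<'E'
from h import *
from workcell import read_camera
to(*sh(-.26,0,.061),-20)
a=read_camera("scene");b=read_camera("top")
np.savez("s2.npz",**a);np.savez("t2.npz",**b)
a=a["frame"][:,:,::-1];b=b["frame"][:,:,::-1]
cv2.imwrite("pics/l2.png",np.hstack([cv2.resize(a[100:300,260:460],(400,400),interpolation=2),cv2.resize(b[120:280,260:420],(400,400),interpolation=2)]))
E
```

```text
t 5.7167 tcp [ 0.4978 -0.1015  0.1813] az -19.82 tilt [ 0.  0. -1.] F [ 0.64  0.1  -2.57] w 0.532
shift [ 0.006 -0.016  0.601] turn 0.004
```

View pics/l2.png

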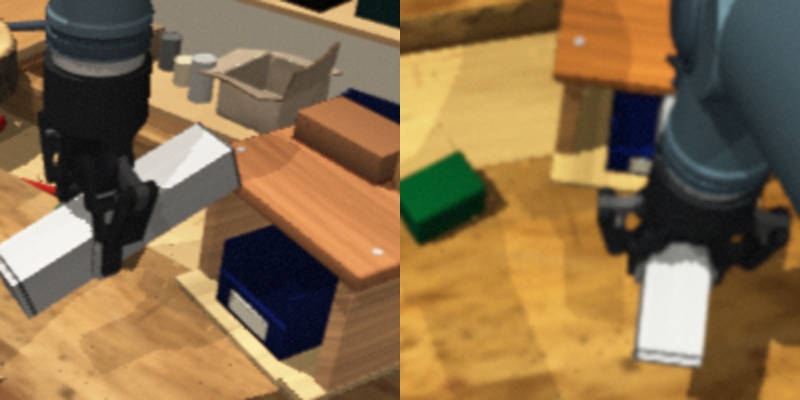

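```bash
python3 - <<'E'
from h import *
g=np.array([.4978,-.1015,.1783]);a=np.radians(-19.8)
for sl in (14,17,20,23):
    s=np.radians(sl);u=np.array([np.cos(a)*np.cos(s),np.sin(a)*np.cos(s),np.sin(s)]);v=np.array([-np.sin(a),np.cos(a),0]);n=np.cross(u,v)
    m=g+.03*u
    for nm,x,y in(("ML",.1,.023),("MR",.1,-.023),("CL",-.1,.023),("CR",-.1,-.023)):
        X=m+x*u+y*v+.02*n;print(sl,nm,((proj(S,X)-[260,100])*2).round(),((proj(T,X)-[260,120])*2.5).round())
E
```

```text
14 ML [203. 133.] [264.  93.]
14 MR [238. 159.] [324. 100.]
14 CL [-11. 245.] [241. 349.]
14 CR [ 16. 279.] [304. 357.]
17 ML [201. 127.] [265.  91.]
17 MR [236. 153.] [325.  98.]
17 CL [-10. 249.] [240. 351.]
17 CR [ 16. 283.] [303. 359.]
20 ML [199. 121.] [266.  90.]
20 MR [234. 147.] [327.  97.]
20 CL [-10. 253.] [239. 353.]
20 CR [ 16. 287.] [302. 361.]
23 ML [196. 116.] [267.  89.]
23 MR [232. 141.] [328.  96.]
23 CL [ -9. 257.] [239. 355.]
23 CR [ 17. 291.] [301. 362.]
```

Observed mouth corners (200,123) and (238,150) match a slope of about 18–19°, so the tin hasn't sagged. Lower, then go in.

arm_command(
  targets=[
    [1, [0, -0.01, 0.05], 0],
    [1, [0, -0.02, 0.13], 0],
    [1, [0, -0.02, 0.22], 0],
    [1, [0, -0.02, 0.31], 0],
    [1, [0, -0.02, 0.4], 0],
    [1, [0, -0.02, 0.49], 0],
    [1, [0, -0.02, 0.56], 0],
    [1, [0, -0.02, 0.6], 0],
    [1, [0, -0.02, 0.6], 0],
    [1, [0, -0.02, 0.6], 0],
  ],
)

```text
time_s: 6.65
tcp_pos: [0.4963, -0.1041, 0.0608]
orientation: [[-0.942, 0.336, -0.001], [0.336, 0.942, 0.0], [0.001, -0.0, -1.0]]
ft_force: [0.9, 0.3, -1.4]
width: 0.531
```

```bash
python3 -c "
from h import *
to(*sh(-.16,0,.061),-20)"
```

```text
t 6.65 tcp [ 0.4963 -0.1041  0.0608] az -19.64 tilt [-0.001  0.    -1.   ] F [ 0.86  0.27 -1.37] w 0.531
shift [-0.497 -0.004 -0.001] turn 0.008
```

arm_command(
  targets=[
    [1, [-0.02, 0, 0], 0.01],
    [1, [-0.05, 0, 0], 0.01],
    [1, [-0.1, 0, 0], 0.01],
    [1, [-0.15, 0, 0], 0.01],
    [1, [-0.2, 0, 0], 0.01],
    [1, [-0.25, 0, 0], 0.01],
    [1, [-0.3, 0, 0], 0.01],
    [1, [-0.35, 0, 0], 0.01],
    [1, [-0.4, 0, 0], 0.01],
    [1, [-0.45, 0, 0], 0.01],
    [1, [-0.48, 0, 0], 0.01],
    [1, [-0.48, 0, 0], 0.01],
  ],
)

```text
time_s: 7.65
tcp_pos: [0.5887, -0.1379, 0.0615]
orientation: [[-0.939, 0.345, 0.002], [0.345, 0.939, -0.001], [-0.002, -0.0, -1.0]]
ft_force: [1.4, -0.5, -2.0]
width: 0.528
```

```bash
python3 - <<'E'
from h import *
from workcell import read_camera
to(*sh(-.16,0,.075),-20)
a=read_camera("scene")["frame"][:,:,::-1];b=read_camera("wrist")["frame"][:,:,::-1]
cv2.imwrite("pics/l3.png",np.hstack([cv2.resize(a[130:290,290:450],(400,400),interpolation=2),cv2.resize(b[:,:],(400,300),interpolation=3)if 0 else b[:400,80:480]]))
E
```

```text
t 7.65 tcp [ 0.5887 -0.1379  0.0615] az -20.16 tilt [ 0.002 -0.001 -1.   ] F [ 1.4  -0.5  -2.03] w 0.528
shift [-0.005 -0.    -0.067] turn -0.004
```

View pics/l3.png

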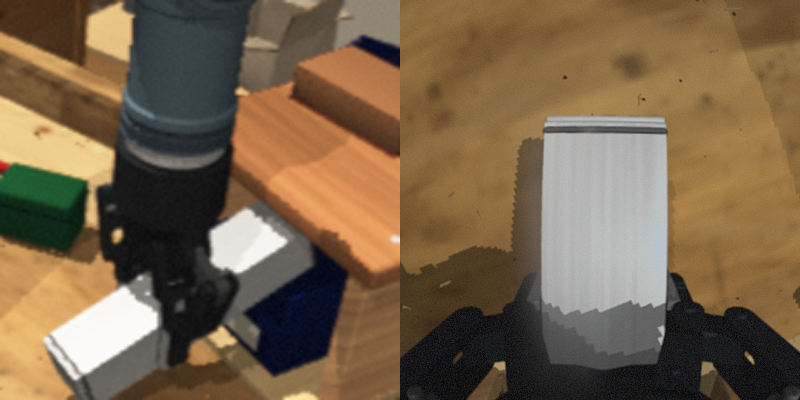

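The mouth is in under the board at about (310,240) in the left crop, clear of the bin and board. Next a light grip and a slow raise, watching the wrist force.

arm_command(
  targets=[
    [1, [0, 0, 0], 0],
    [1, [0, 0, -0.02], 0],
    [1, [0, 0, -0.04], 0],
    [1, [0, 0, -0.06], 0],
    [1, [0, 0, -0.07], 0],
    [1, [0, 0, -0.08], 0],
    [1, [0, 0, -0.09], 0],
    [1, [0, 0, -0.1], 0],
  ],
  force=22,
)

```text
time_s: 8.42
tcp_pos: [0.5837, -0.1362, 0.0795]
orientation: [[-0.939, 0.345, -0.007], [0.345, 0.939, 0.002], [0.007, -0.001, -1.0]]
ft_force: [-1.6, -0.4, -9.1]
width: 0.53
```

arm_command(
  targets=[
    [1, [0, 0, 0], 0],
    [1, [0, 0, 0], 0],
  ],
  force=20,
)

```text
time_s: 8.58
tcp_pos: [0.5839, -0.1362, 0.0796]
orientation: [[-0.939, 0.345, -0.006], [0.345, 0.939, 0.002], [0.007, -0.001, -1.0]]
ft_force: [-4.1, 1.8, -10.9]
width: 0.525
```

```bash
python3 - <<'E'
from h import *
from workcell import read_camera
to(*sh(-.16,0,.075),-20)
a=read_camera("scene")["frame"][:,:,::-1];b=read_camera("wrist")["frame"][:,:,::-1]
cv2.imwrite("pics/l4.png",np.hstack([cv2.resize(a[130:290,290:450],(400,400),interpolation=2),b[:400,80:480]]))
E
```

```text
t 8.5833 tcp [ 0.5839 -0.1362  0.0796] az -20.15 tilt [-0.006  0.002 -1.   ] F [ -4.08   1.78 -10.89] w 0.525
shift [-0.031  0.     0.023] turn -0.003
```

View pics/l4.png

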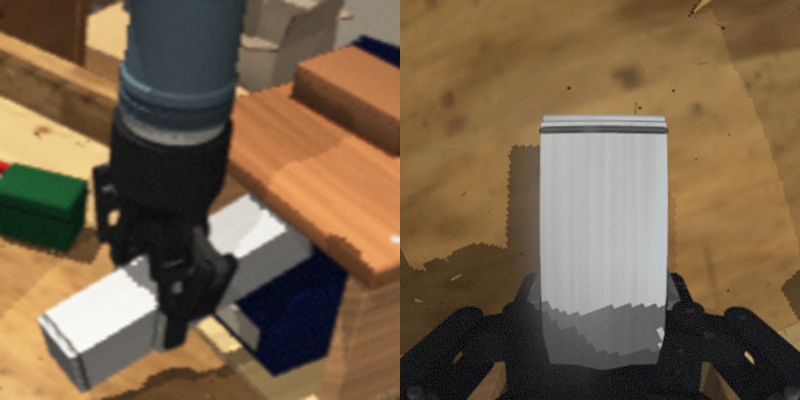

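At 20 N the full pad patch doesn't let the tin pivot. The lip force is already about 8–9 N vertical, too close to the 12 N limit, so I back off.

I'll put the tin back on the rest and regrip near the closed end with only the fingertips overlapping. That gives a small contact patch, a long lever, and gravity on my side. Held hard it stays fixed, and held at 20 N it should pivot with 1–3 N at the lip.

arm_command(
  targets=[
    [1, [0, 0, 0.03], 0],
    [1, [0, 0, 0.06], 0],
    [1, [0, 0, 0.09], 0],
    [1, [0, 0, 0.1], 0],
    [1, [0, 0, 0.1], 0],
  ],
  force=80,
)

```text
time_s: 9.1
tcp_pos: [0.5883, -0.1377, 0.0618]
orientation: [[-0.939, 0.345, 0.003], [0.345, 0.939, -0.001], [-0.003, 0.0, -1.0]]
ft_force: [-1.2, 0.2, -1.9]
width: 0.532
```

arm_command(
  targets=[
    [1, [0.05, 0, 0], 0],
    [1, [0.11, 0, 0], 0],
    [1, [0.2, 0, 0], 0],
    [1, [0.29, 0, 0], 0],
    [1, [0.38, 0, 0], 0],
    [1, [0.46, 0, -0.05], 0],
    [1, [0.5, 0, -0.15], 0],
    [1, [0.5, 0, -0.3], 0],
    [1, [0.5, 0, -0.45], 0],
    [1, [0.5, 0, -0.55], 0],
    [1, [0.5, 0, -0.6], 0],
    [1, [0.5, 0, -0.6], 0],
  ],
)

```text
time_s: 10.1
tcp_pos: [0.4948, -0.103, 0.1842]
orientation: [[-0.939, 0.345, 0.007], [0.345, 0.939, 0.001], [-0.006, 0.003, -1.0]]
ft_force: [1.6, 0.6, -3.2]
width: 0.535
```

```bash
python3 -c "
from h import *
to(.5417,.209,.184,8.2)"
```

```text
t 10.1 tcp [ 0.4948 -0.103   0.1842] az -20.18 tilt [ 0.007  0.001 -1.   ] F [ 1.55  0.56 -3.2 ] w 0.535
shift [0.318 1.545 0.004] turn -0.631
```

arm_command(
  targets=[
    [1, [0.01, 0.03, 0], -0.01],
    [1, [0.03, 0.1, 0], -0.04],
    [1, [0.05, 0.2, 0], -0.08],
    [1, [0.07, 0.32, 0], -0.13],
    [1, [0.1, 0.44, 0], -0.18],
    [1, [0.13, 0.56, 0], -0.23],
    [1, [0.15, 0.67, 0], -0.27],
    [1, [0.16, 0.75, 0], -0.3],
    [1, [0.16, 0.78, 0], -0.31],
    [1, [0.16, 0.78, 0], -0.31],
  ],
)

```text
time_s: 10.93
tcp_pos: [0.5168, 0.0571, 0.1806]
orientation: [[-0.995, 0.104, -0.001], [0.104, 0.995, -0.0], [0.001, -0.0, -1.0]]
ft_force: [1.0, -0.5, -2.8]
width: 0.534
```

```bash
python3 -c "
from h import *
to(.5417,.209,.184,8.2)"
```

```text
t 10.9333 tcp [0.5168 0.0571 0.1806] az -5.97 tilt [-0.001 -0.    -1.   ] F [ 0.95 -0.49 -2.79] w 0.534
shift [-0.045  0.768 -0.017] turn -0.315
```

arm_command(
  targets=[
    [1, [0, 0.03, 0], -0.01],
    [1, [-0.01, 0.1, 0], -0.04],
    [1, [-0.02, 0.2, 0], -0.08],
    [1, [-0.02, 0.32, 0], -0.13],
    [1, [-0.03, 0.44, 0], -0.18],
    [1, [-0.04, 0.56, 0], -0.23],
    [1, [-0.05, 0.67, 0], -0.27],
    [1, [-0.05, 0.74, 0], -0.3],
    [1, [-0.05, 0.77, 0], -0.32],
    [1, [-0.05, 0.77, 0], -0.32],
    [1, [-0.05, 0.77, 0], -0.32],
  ],
)

```text
time_s: 11.85
tcp_pos: [0.543, 0.2064, 0.181]
orientation: [[-0.99, -0.143, -0.001], [-0.143, 0.99, -0.001], [0.001, -0.001, -1.0]]
ft_force: [-0.5, -0.3, -2.4]
width: 0.527
```

```bash
python3 -c "
from h import *
to(.5435,.2108,.096,8.2)"
```

```text
t 11.85 tcp [0.543  0.2064 0.181 ] az 8.21 tilt [-0.001 -0.001 -1.   ] F [-0.5  -0.29 -2.36] w 0.527
shift [-0.006  0.022  0.425] turn 0.0
```

arm_command(
  targets=[
    [1, [-0.03, 0.02, 0.08], 0],
    [1, [-0.03, 0.02, 0.17], 0],
    [1, [-0.03, 0.02, 0.26], 0],
    [1, [-0.03, 0.02, 0.33], 0],
    [1, [-0.03, 0.02, 0.37], 0],
    [1, [-0.03, 0.02, 0.4], 0],
    [1, [-0.03, 0.02, 0.42], 0],
    [1, [-0.03, 0.02, 0.43], 0],
  ],
)

```text
time_s: 12.52
tcp_pos: [0.5484, 0.2095, 0.0986]
orientation: [[-0.99, -0.14, -0.003], [-0.14, 0.99, -0.001], [0.004, -0.001, -1.0]]
ft_force: [-13.9, -6.5, 25.1]
width: 0.528
```

arm_command(
  targets=[
    [0.1, [0, 0, 0], 0],
    [-0.2, [0, 0, 0], 0],
    [-0.6, [0, 0, 0], 0],
    [-1, [0, 0, 0], 0],
    [-1, [0, 0, 0], 0],
    [-1, [0, 0, 0], 0],
  ],
)

```text
time_s: 13.02
tcp_pos: [0.5489, 0.2118, 0.0954]
orientation: [[-0.99, -0.143, 0.001], [-0.143, 0.99, 0.0], [-0.001, 0.0, -1.0]]
ft_force: [-0.6, 0.5, -0.6]
width: 0.998
```

```bash
python3 - <<'E'
from h import *
from workcell import read_camera
to(.5435,.2108,.18,8.2)
c=read_camera("wrist");np.savez("w5.npz",**c);s=read_camera("scene")
f=c["frame"][:,:,::-1].copy()
cv2.imwrite("pics/w5.png",np.hstack([f[:400,80:480],cv2.resize(s["frame"][100:260,120:280,::-1],(400,400),interpolation=2)]))
E
```

```text
t 13.0167 tcp [0.5489 0.2118 0.0954] az 8.19 tilt [ 0.001  0.    -1.   ] F [-0.63  0.52 -0.57] w 0.998
shift [ 0.027 -0.001 -0.423] turn -0.0
```

View pics/w5.png

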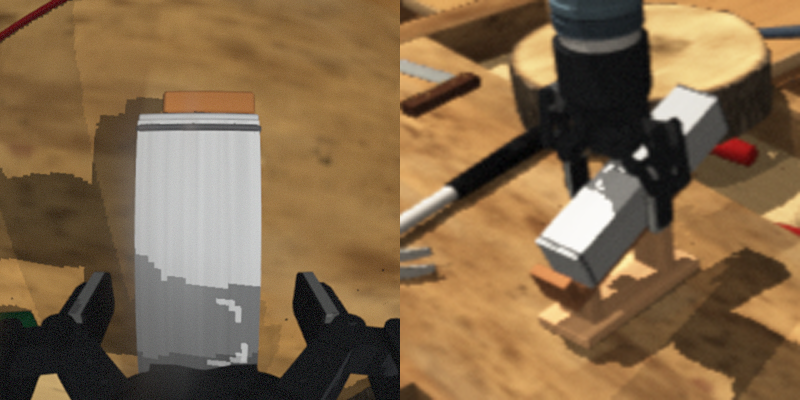

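The tin lies on the rest, a few mm forward of the stop. I'll measure its tail position and compute the new grasp.

```bash
python3 - <<'E'
from h import *
np.set_printoptions(precision=4,suppress=True)
def ray(c,px,z):
    d=np.array(px,float)-c["K"][:2,2];r=np.hypot(*d);th=r/c["K"][0,0];v=np.r_[np.sin(th)*d/r,np.cos(th)]
    v=c["R"].T@v;o=-c["R"].T@c["t"];return o+v*(z-o[2])/v[2]
w1=dict(np.load("w1.npz"));w5=dict(np.load("w5.npz"))
t1=(ray(w1,(239,128.5),.085)+ray(w1,(306,128.5),.085))/2
t5=(ray(w5,(217,127),.087)+ray(w5,(341,127),.087))/2
print("line before",t1,"after",t5)
u=np.array([.931,.134,.342]);n=np.array([-.339,-.049,.94]);m=np.array([.568,.216,.099])
dl=(t5-t1)@np.array([.99,.141,0])/.94;print("slid",dl)
m2=m+u*dl;g=m2-.085*u+.02*n;print("mid",m2,"top pt",g,"TCP",g+[0,0,.022-.015])
to(*(g+[0,0,.06]),8.2);to(*(g+[0,0,.007]),8.2)
E
```

```text
line before [0.4709 0.2019 0.085 ] after [0.4771 0.2001 0.087 ]
slid 0.006296087482169511
mid [0.5739 0.2168 0.1012] top pt [0.4879 0.2045 0.0909] TCP [0.4879 0.2045 0.0979]
t 13.1167 tcp [0.5487 0.2118 0.0952] az 8.2 tilt [ 0. -0. -1.] F [ 0.01  0.24 -0.11] w 1.001
shift [ 0.306  0.007 -0.279] turn 0.0
t 13.1167 tcp [0.5487 0.2118 0.0952] az 8.2 tilt [ 0. -0. -1.] F [ 0.01  0.24 -0.11] w 1.001
shift [ 0.306  0.007 -0.014] turn 0.0
```

arm_command(
  targets=[
    [-1, [0, 0, -0.1], 0],
    [-1, [0.1, 0, -0.1], 0],
    [-1, [0.2, 0, -0.1], 0],
    [-1, [0.3, 0, -0.1], 0],
    [-1, [0.31, 0, -0.05], 0],
    [-1, [0.31, 0, -0.01], 0],
    [-1, [0.31, 0, -0.01], 0],
    [-1, [0.31, 0, -0.01], 0],
  ],
)

```text
time_s: 13.78
tcp_pos: [0.4878, 0.2026, 0.0965]
orientation: [[-0.99, -0.142, -0.0], [-0.142, 0.99, -0.001], [0.001, -0.001, -1.0]]
ft_force: [-0.4, -0.7, 0.1]
width: 0.995
```

arm_command(
  targets=[
    [0.3, [0, 0, 0], 0],
    [0.6, [0, 0, 0], 0],
    [1, [0, 0, 0], 0],
    [1, [0, 0, 0], 0],
    [1, [0, 0, 0], 0],
    [1, [0, 0, 0], 0],
    [1, [0, 0, 0], 0],
    [1, [0, 0, 0], 0],
  ],
  force=110,
)

```text
time_s: 14.45
tcp_pos: [0.4882, 0.2028, 0.0983]
orientation: [[-0.99, -0.142, 0.001], [-0.142, 0.99, 0.001], [-0.001, 0.0, -1.0]]
ft_force: [-0.7, -0.6, 6.0]
width: 0.514
```

arm_command(
  targets=[
    [1, [0, 0, -0.05], 0],
    [1, [0, 0, -0.1], 0],
    [1, [0, 0, -0.17], 0],
    [1, [0, 0, -0.25], 0],
    [1, [0, 0, -0.33], 0],
    [1, [0, 0, -0.4], 0],
    [1, [0, 0, -0.4], 0],
  ],
)

```text
time_s: 15.03
tcp_pos: [0.4893, 0.2038, 0.1808]
orientation: [[-0.99, -0.142, 0.006], [-0.142, 0.99, 0.004], [-0.006, 0.003, -1.0]]
ft_force: [1.6, 0.1, -1.6]
width: 0.509
```

```bash
python3 - <<'E'
from h import *
from workcell import read_camera
to(*sh(-.31,0,.18),-20)
a=read_camera("scene")["frame"][:,:,::-1];b=read_camera("wrist")["frame"][:,:,::-1]
cv2.imwrite("pics/l6.png",np.hstack([cv2.resize(a[70:270,120:320],(400,400),interpolation=2),b[:400,80:480]]))
E
```

```text
t 15.0333 tcp [0.4893 0.2038 0.1808] az 8.19 tilt [ 0.006  0.004 -1.   ] F [ 1.59  0.09 -1.59] w 0.509
shift [ 0.408 -1.41  -0.002] turn 0.626
```

View pics/l6.png

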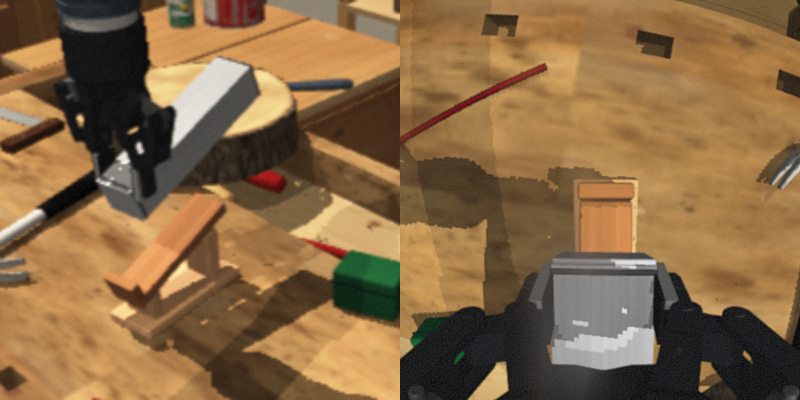

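The tin is held by its closed end at about the same slope as the rest; the corner positions look parallel. I've viewed 11 pictures and keep the last for the end. Back to the shelf.

arm_command(
  targets=[
    [1, [0.01, -0.02, 0], 0.01],
    [1, [0.03, -0.08, 0], 0.04],
    [1, [0.06, -0.17, 0], 0.08],
    [1, [0.09, -0.27, 0], 0.12],
    [1, [0.12, -0.38, 0], 0.16],
    [1, [0.15, -0.49, 0], 0.2],
    [1, [0.17, -0.58, 0], 0.24],
    [1, [0.19, -0.65, 0], 0.27],
    [1, [0.2, -0.7, 0], 0.3],
    [1, [0.2, -0.7, 0], 0.3],
  ],
)

```text
time_s: 15.97
tcp_pos: [0.4674, 0.0552, 0.1773]
orientation: [[-0.995, 0.099, -0.0], [0.099, 0.995, -0.001], [-0.0, -0.001, -1.0]]
ft_force: [0.3, 0.2, -2.1]
width: 0.514
```

```bash
python3 -c "
from h import *
to(*sh(-.31,0,.18),-20)"
```

```text
t 15.9667 tcp [0.4674 0.0552 0.1773] az -5.66 tilt [-0.    -0.001 -1.   ] F [ 0.29  0.18 -2.07] w 0.514
shift [ 0.023 -0.717 -0.013] turn 0.319
```

arm_command(
  targets=[
    [1, [0, -0.02, 0], 0.01],
    [1, [0.01, -0.08, 0], 0.04],
    [1, [0.01, -0.17, 0], 0.08],
    [1, [0.01, -0.28, 0], 0.12],
    [1, [0.02, -0.39, 0], 0.16],
    [1, [0.02, -0.5, 0], 0.2],
    [1, [0.02, -0.6, 0], 0.24],
    [1, [0.02, -0.67, 0], 0.28],
    [1, [0.02, -0.72, 0], 0.32],
    [1, [0.02, -0.72, 0], 0.32],
    [1, [0.02, -0.72, 0], 0.32],
  ],
)

```text
time_s: 16.88
tcp_pos: [0.4504, -0.0845, 0.1773]
orientation: [[-0.941, 0.338, 0.0], [0.338, 0.941, 0.0], [0.0, 0.0, -1.0]]
ft_force: [0.2, -0.1, -1.9]
width: 0.519
```

```bash
cat >> h.py <<'E'
def corners(g,az,sl,xs=(.1,-.1),hz=.02):
    "g: point on tin at x=-.085, 7mm below top; returns top-face corners"
    a,s=np.radians(az),np.radians(sl);u=np.array([np.cos(a)*np.cos(s),np.sin(a)*np.cos(s),np.sin(s)]);v=np.array([-np.sin(a),np.cos(a),0]);n=np.cross(u,v)
    m=g+.085*u-.013*n
    return {k:m+x*u+y*v+z*n for k,x,y,z in(("ML",.1,.023,.02),("MR",.1,-.023,.02),("MRb",.1,-.023,-.02),("CRb",-.1,-.023,-.02),("CR",-.1,-.023,.02))}
def tinmask(f,box):
    h=cv2.cvtColor(f,cv2.COLOR_RGB2HSV);k=((h[...,1]<45)&(h[...,2]>70)).astype(np.uint8)
    z=np.zeros_like(k);x0,y0,x1,y1=box;z[y0:y1,x0:x1]=k[y0:y1,x0:x1]
    c=max(cv2.findContours(z,0,2)[0],key=cv2.contourArea);return cv2.approxPolyDP(cv2.convexHull(c),2,True)[:,0],cv2.contourArea(c)
E
python3 - <<'E'
from h import *
from workcell import read_camera,sensors
to(*sh(-.31,0,.047),-20)
f=read_camera("scene")["frame"]
s=sensors.read_state();g=s["tcp_pos"]-[0,0,.015]
for sl in(10,15,20):
    c=corners(g,-20,sl);print(sl,{k:proj(S,X).round().tolist() for k,X in c.items()})
print(tinmask(f,(200,90,420,290)))
E
```

```text
t 16.8833 tcp [ 0.4504 -0.0845  0.1773] az -19.76 tilt [ 0.  0. -1.] F [ 0.23 -0.07 -1.86] w 0.519
shift [ 0.004 -0.015  0.651] turn 0.005
10 {'ML': [364.0, 180.0], 'MR': [381.0, 193.0], 'MRb': [381.0, 212.0], 'CRb': [276.0, 264.0], 'CR': [271.0, 245.0]}
15 {'ML': [363.0, 172.0], 'MR': [381.0, 185.0], 'MRb': [382.0, 204.0], 'CRb': [278.0, 263.0], 'CR': [271.0, 246.0]}
20 {'ML': [362.0, 165.0], 'MR': [379.0, 178.0], 'MRb': [383.0, 196.0], 'CRb': [279.0, 263.0], 'CR': [271.0, 247.0]}
(array([[381, 174],
       [383, 194],
       [282, 258],
       [279, 258],
       [261, 230],
       [263, 225],
       [364, 164]], dtype=int32), 3748.0)
```

Slope measured at about 20°, unchanged. Lower to TCP z ≈ 0.065, then go in 90 mm.

arm_command(
  targets=[
    [1, [0, -0.01, 0.04], 0],
    [1, [0, -0.01, 0.1], 0],
    [1, [0, -0.01, 0.18], 0],
    [1, [0, -0.01, 0.27], 0],
    [1, [0, -0.01, 0.36], 0],
    [1, [0, -0.01, 0.45], 0],
    [1, [0, -0.01, 0.52], 0],
    [1, [0, -0.01, 0.56], 0],
    [1, [0, -0.01, 0.56], 0],
    [1, [0, -0.01, 0.56], 0],
  ],
)

```text
time_s: 17.77
tcp_pos: [0.4495, -0.0858, 0.0649]
orientation: [[-0.942, 0.336, -0.001], [0.336, 0.942, -0.0], [0.001, -0.001, -1.0]]
ft_force: [-0.0, -0.3, -2.2]
width: 0.513
```

```bash
python3 -c "
from h import *
to(*sh(-.22,0,.065),-20)"
```

```text
t 17.7667 tcp [ 0.4495 -0.0858  0.0649] az -19.63 tilt [-0.001 -0.    -1.   ] F [-0.05 -0.25 -2.21] w 0.513
shift [-0.448 -0.01  -0.001] turn 0.008
```

arm_command(
  targets=[
    [1, [-0.02, 0, 0], 0.01],
    [1, [-0.05, 0, 0], 0.01],
    [1, [-0.1, -0.01, 0], 0.01],
    [1, [-0.15, -0.01, 0], 0.01],
    [1, [-0.2, -0.01, 0], 0.01],
    [1, [-0.25, -0.01, 0], 0.01],
    [1, [-0.3, -0.01, 0], 0.01],
    [1, [-0.35, -0.01, 0], 0.01],
    [1, [-0.4, -0.01, 0], 0.01],
    [1, [-0.44, -0.01, 0], 0.01],
    [1, [-0.45, -0.01, 0], 0.01],
    [1, [-0.45, -0.01, 0], 0.01],
  ],
)

```text
time_s: 18.77
tcp_pos: [0.5344, -0.119, 0.0653]
orientation: [[-0.939, 0.345, 0.0], [0.345, 0.939, -0.0], [-0.0, -0.0, -1.0]]
ft_force: [-0.3, -0.2, -3.4]
width: 0.513
```

```bash
cat > st.py <<'E'
from h import *
from workcell import read_camera,sensors
s=sensors.read_state();f=read_camera("scene")["frame"];cv2.imwrite("last_scene.png",f[:,:,::-1])
to(*sh(-.22,0,.065),-20);g=s["tcp_pos"]-[0,0,.015]
print("shelf pos",[round(float(q),3) for q in ((g-O)[:2]@[np.cos(YAW),np.sin(YAW)],(g-O)[:2]@[-np.sin(YAW),np.cos(YAW)])],"torque",s["wrist_torque"].round(3))
for sl in(-30,-20,-10,0,10,20):
    print(sl,{k:proj(S,X).round().tolist() for k,X in corners(g,-20,sl).items()})
print(tinmask(f,(230,120,440,300))[0].tolist())
E
python3 st.py
```

```text
t 18.8167 tcp [ 0.5335 -0.1187  0.0651] az -20.17 tilt [-0.001  0.    -1.   ] F [-1.84  0.25 -2.15] w 0.514
shift [0.003 0.004 0.   ] turn -0.004
shelf pos [-0.219, -0.001] torque [ 0.027  0.106 -0.015]
-30 {'ML': [382.0, 272.0], 'MR': [396.0, 286.0], 'MRb': [386.0, 302.0], 'CRb': [314.0, 295.0], 'CR': [325.0, 277.0]}
-20 {'ML': [389.0, 259.0], 'MR': [404.0, 273.0], 'MRb': [395.0, 289.0], 'CRb': [316.0, 296.0], 'CR': [324.0, 278.0]}
-10 {'ML': [394.0, 246.0], 'MR': [410.0, 260.0], 'MRb': [403.0, 276.0], 'CRb': [318.0, 297.0], 'CR': [323.0, 279.0]}
0 {'ML': [397.0, 233.0], 'MR': [413.0, 246.0], 'MRb': [410.0, 262.0], 'CRb': [320.0, 297.0], 'CR': [322.0, 281.0]}
10 {'ML': [398.0, 220.0], 'MR': [415.0, 234.0], 'MRb': [414.0, 249.0], 'CRb': [323.0, 297.0], 'CR': [321.0, 282.0]}
20 {'ML': [397.0, 208.0], 'MR': [414.0, 221.0], 'MRb': [416.0, 236.0], 'CRb': [326.0, 296.0], 'CR': [321.0, 283.0]}
[[416, 229], [416, 235], [391, 269], [327, 293], [310, 267], [311, 252], [394, 211]]
```

Still 20° and under the board, at shelf position (-0.219, -0.001). I raise nearly to contact, then ease the grip.

arm_command(
  targets=[
    [1, [0, 0, -0.02], 0],
    [1, [0, 0, -0.04], 0],
    [1, [0, 0, -0.05], 0],
    [1, [0, 0, -0.05], 0],
  ],
  force=50,
)

```text
time_s: 19.15
tcp_pos: [0.5331, -0.1184, 0.0757]
orientation: [[-0.939, 0.345, -0.0], [0.345, 0.939, 0.001], [0.001, 0.0, -1.0]]
ft_force: [0.3, -0.2, -4.0]
width: 0.514
```

arm_command(
  targets=[
    [1, [0, 0, 0], 0],
    [1, [0, 0, -0.01], 0],
    [1, [0, 0, -0.02], 0],
  ],
  force=25,
)

```text
time_s: 19.4
tcp_pos: [0.5321, -0.1181, 0.0786]
orientation: [[-0.939, 0.344, -0.004], [0.344, 0.939, 0.001], [0.004, -0.0, -1.0]]
ft_force: [-0.6, 0.4, -6.0]
width: 0.514
```

```bash
python3 st.py|grep -v "^-"
```

```text
t 19.45 tcp [ 0.5321 -0.1181  0.0787] az -20.15 tilt [-0.004  0.001 -1.   ] F [-0.12 -0.61 -7.29] w 0.515
shift [-0.005  0.004  0.069] turn -0.003
shelf pos [-0.221, -0.001] torque [ 0.343  0.876 -0.001]
0 {'ML': [397.0, 228.0], 'MR': [413.0, 241.0], 'MRb': [410.0, 258.0], 'CRb': [320.0, 292.0], 'CR': [321.0, 275.0]}
10 {'ML': [398.0, 215.0], 'MR': [415.0, 228.0], 'MRb': [414.0, 244.0], 'CRb': [323.0, 292.0], 'CR': [320.0, 277.0]}
20 {'ML': [397.0, 202.0], 'MR': [414.0, 216.0], 'MRb': [416.0, 230.0], 'CRb': [326.0, 291.0], 'CR': [320.0, 278.0]}
[[416, 229], [391, 269], [326, 287], [309, 261], [310, 255], [390, 209]]
```

Contact is about 5 N at 25 N grip with no slip yet. I reduce to 20 N without raising, then relax the closure command towards the measured width.

arm_command(
  targets=[
    [1, [0, 0, 0.01], 0],
    [1, [0, 0, 0.01], 0],
  ],
  force=20,
)

```text
time_s: 19.62
tcp_pos: [0.5329, -0.1184, 0.0766]
orientation: [[-0.939, 0.345, -0.002], [0.345, 0.939, 0.0], [0.002, -0.0, -1.0]]
ft_force: [-0.3, 0.3, -5.1]
width: 0.509
```

arm_command(
  targets=[
    [0.1, [0, 0, 0], 0],
    [0.1, [0, 0, 0], 0],
  ],
)

```text
time_s: 19.78
tcp_pos: [0.5328, -0.1183, 0.0768]
orientation: [[-0.939, 0.345, -0.002], [0.345, 0.939, 0.0], [0.002, -0.0, -1.0]]
ft_force: [-0.2, 0.3, -5.2]
width: 0.514
```

arm_command(
  targets=[
    [0.04, [0, 0, 0], 0],
    [0.04, [0, 0, 0], 0],
  ],
)

```text
time_s: 19.95
tcp_pos: [0.5329, -0.1184, 0.0769]
orientation: [[-0.939, 0.345, -0.002], [0.345, 0.939, 0.0], [0.002, -0.0, -1.0]]
ft_force: [-1.4, 0.2, -6.0]
width: 0.51
```

```bash
python3 st.py|grep -v "^-"
```

```text
t 20.0 tcp [ 0.533  -0.1184  0.0769] az -20.16 tilt [-0.002  0.    -1.   ] F [-1.45 -0.05 -4.51] w 0.511
shift [-0.     0.004  0.06 ] turn -0.003
shelf pos [-0.22, -0.001] torque [ 0.287  0.958 -0.025]
0 {'ML': [397.0, 228.0], 'MR': [414.0, 242.0], 'MRb': [410.0, 258.0], 'CRb': [320.0, 293.0], 'CR': [321.0, 276.0]}
10 {'ML': [398.0, 215.0], 'MR': [415.0, 229.0], 'MRb': [414.0, 244.0], 'CRb': [323.0, 293.0], 'CR': [321.0, 277.0]}
20 {'ML': [397.0, 203.0], 'MR': [414.0, 216.0], 'MRb': [416.0, 231.0], 'CRb': [326.0, 292.0], 'CR': [320.0, 279.0]}
[[417, 230], [391, 269], [328, 288], [316, 275], [309, 262], [310, 257], [390, 209]]
```

arm_command(
  targets=[
    [0.01, [0, 0, 0], 0],
    [0.01, [0, 0, 0], 0],
  ],
)

```text
time_s: 20.17
tcp_pos: [0.5331, -0.1185, 0.077]
orientation: [[-0.939, 0.345, -0.001], [0.345, 0.939, 0.0], [0.001, -0.0, -1.0]]
ft_force: [-2.5, 0.5, -5.5]
width: 0.511
```

arm_command(
  targets=[
    [-0.01, [0, 0, 0], 0],
    [-0.01, [0, 0, 0], 0],
  ],
)

```text
time_s: 20.33
tcp_pos: [0.5332, -0.1185, 0.077]
orientation: [[-0.939, 0.345, -0.001], [0.345, 0.939, 0.0], [0.001, -0.0, -1.0]]
ft_force: [-1.9, 0.9, -6.5]
width: 0.514
```

```bash
python3 st.py|grep -v "^-"
```

```text
t 20.3833 tcp [ 0.5333 -0.1185  0.0771] az -20.16 tilt [-0.001  0.    -1.   ] F [-1.71  1.4  -6.89] w 0.515
shift [0.001 0.004 0.06 ] turn -0.004
shelf pos [-0.22, -0.001] torque [ 0.401  1.107 -0.022]
0 {'ML': [398.0, 228.0], 'MR': [414.0, 242.0], 'MRb': [410.0, 258.0], 'CRb': [320.0, 293.0], 'CR': [321.0, 276.0]}
10 {'ML': [399.0, 215.0], 'MR': [415.0, 229.0], 'MRb': [414.0, 244.0], 'CRb': [323.0, 292.0], 'CR': [321.0, 277.0]}
20 {'ML': [397.0, 203.0], 'MR': [414.0, 216.0], 'MRb': [416.0, 231.0], 'CRb': [326.0, 292.0], 'CR': [320.0, 279.0]}
[[417, 230], [391, 269], [328, 288], [314, 272], [309, 261], [311, 256], [390, 209]]
```

arm_command(
  targets=[
    [-0.03, [0, 0, 0], 0],
    [-0.03, [0, 0, 0], 0],
  ],
)

```text
time_s: 20.55
tcp_pos: [0.5334, -0.1185, 0.0771]
orientation: [[-0.939, 0.345, -0.001], [0.345, 0.939, 0.0], [0.001, -0.0, -1.0]]
ft_force: [-2.6, -0.2, -5.9]
width: 0.516
```

arm_command(
  targets=[
    [-0.05, [0, 0, 0], 0],
  ],
)

```text
time_s: 20.63
tcp_pos: [0.5344, -0.1189, 0.0776]
orientation: [[-0.939, 0.345, 0.002], [0.345, 0.939, -0.001], [-0.002, 0.0, -1.0]]
ft_force: [-0.7, 0.8, -5.2]
width: 0.527
```

```bash
python3 st.py|grep -v "^-"
```

```text
t 20.6833 tcp [ 0.5347 -0.119   0.0778] az -20.17 tilt [ 0.002 -0.001 -1.   ] F [-0.9   0.9  -4.66] w 0.531
shift [0.009 0.003 0.064] turn -0.004
shelf pos [-0.219, -0.001] torque [ 0.26   0.778 -0.009]
0 {'ML': [398.0, 228.0], 'MR': [414.0, 241.0], 'MRb': [411.0, 258.0], 'CRb': [321.0, 292.0], 'CR': [322.0, 275.0]}
10 {'ML': [399.0, 215.0], 'MR': [416.0, 228.0], 'MRb': [415.0, 244.0], 'CRb': [324.0, 292.0], 'CR': [322.0, 277.0]}
20 {'ML': [398.0, 203.0], 'MR': [415.0, 216.0], 'MRb': [417.0, 230.0], 'CRb': [327.0, 291.0], 'CR': [321.0, 278.0]}
[[417, 230], [391, 269], [329, 287], [315, 272], [310, 261], [311, 256], [391, 209]]
```

The width now follows the command and the lip force is falling, so the tin has started to slip in rotation. I keep this closure and raise slowly.

arm_command(
  targets=[
    [-0.05, [0, 0, -0.01], 0],
    [-0.05, [0, 0, -0.02], 0],
    [-0.05, [0, 0, -0.03], 0],
  ],
)

```text
time_s: 20.93
tcp_pos: [0.5344, -0.1189, 0.0839]
orientation: [[-0.939, 0.345, 0.001], [0.345, 0.939, -0.0], [-0.001, 0.0, -1.0]]
ft_force: [-0.4, 0.4, -5.2]
width: 0.529
```

```bash
python3 st.py|grep -v "^-"
```

```text
t 20.9833 tcp [ 0.5345 -0.1189  0.0842] az -20.17 tilt [ 0.002 -0.    -1.   ] F [-0.95 -0.07 -5.17] w 0.525
shift [0.008 0.003 0.096] turn -0.004
shelf pos [-0.219, -0.001] torque [0.231 0.634 0.028]
0 {'ML': [399.0, 225.0], 'MR': [415.0, 239.0], 'MRb': [411.0, 255.0], 'CRb': [321.0, 290.0], 'CR': [322.0, 273.0]}
10 {'ML': [400.0, 212.0], 'MR': [416.0, 225.0], 'MRb': [415.0, 241.0], 'CRb': [324.0, 289.0], 'CR': [322.0, 274.0]}
20 {'ML': [398.0, 200.0], 'MR': [415.0, 213.0], 'MRb': [418.0, 228.0], 'CRb': [327.0, 289.0], 'CR': [321.0, 275.0]}
[[417, 230], [391, 269], [327, 285], [314, 269], [310, 258], [311, 253], [389, 209]]
```

It pivots: raised 6 mm with the lip force steady at about 2.8 N. Continuing.

arm_command(
  targets=[
    [-0.05, [0, 0, -0.01], 0],
    [-0.05, [0, 0, -0.02], 0],
    [-0.05, [0, 0, -0.03], 0],
    [-0.05, [0, 0, -0.045], 0],
    [-0.05, [0, 0, -0.06], 0],
    [-0.05, [0, 0, -0.075], 0],
    [-0.05, [0, 0, -0.09], 0],
    [-0.05, [0, 0, -0.105], 0],
    [-0.05, [0, 0, -0.12], 0],
  ],
)

```text
time_s: 21.73
tcp_pos: [0.5338, -0.1187, 0.1077]
orientation: [[-0.939, 0.345, 0.0], [0.345, 0.939, -0.0], [-0.0, 0.0, -1.0]]
ft_force: [-0.4, 0.1, -3.5]
width: 0.528
```

```bash
python3 st.py|grep -v "^-"
```

```text
t 21.7833 tcp [ 0.5342 -0.1188  0.1082] az -20.17 tilt [ 0.001 -0.    -1.   ] F [-2.04  0.74 -3.63] w 0.527
shift [0.006 0.003 0.216] turn -0.004
shelf pos [-0.219, -0.001] torque [0.249 0.584 0.104]
0 {'ML': [400.0, 215.0], 'MR': [417.0, 228.0], 'MRb': [413.0, 245.0], 'CRb': [321.0, 280.0], 'CR': [323.0, 262.0]}
10 {'ML': [401.0, 202.0], 'MR': [419.0, 215.0], 'MRb': [418.0, 231.0], 'CRb': [324.0, 279.0], 'CR': [322.0, 263.0]}
20 {'ML': [400.0, 189.0], 'MR': [418.0, 202.0], 'MRb': [420.0, 217.0], 'CRb': [327.0, 279.0], 'CR': [322.0, 265.0]}
[[416, 229], [391, 269], [324, 275], [312, 261], [309, 246], [312, 241], [388, 208]]
```

arm_command(
  targets=[
    [-0.05, [0, 0, -0.01], 0],
    [-0.05, [0, 0, -0.03], 0],
    [-0.05, [0, 0, -0.05], 0],
    [-0.05, [0, 0, -0.07], 0],
    [-0.05, [0, 0, -0.09], 0],
    [-0.05, [0, 0, -0.11], 0],
    [-0.05, [0, 0, -0.13], 0],
    [-0.05, [0, 0, -0.15], 0],
    [-0.05, [0, 0, -0.165], 0],
  ],
)

```text
time_s: 22.53
tcp_pos: [0.534, -0.1188, 0.1409]
orientation: [[-0.939, 0.345, 0.001], [0.345, 0.939, -0.0], [-0.001, 0.0, -1.0]]
ft_force: [0.7, -0.5, -3.5]
width: 0.527
```

```bash
python3 st.py|grep -v "^20"
```

```text
t 22.5833 tcp [ 0.5342 -0.1188  0.1413] az -20.17 tilt [ 0.001 -0.    -1.   ] F [ 0.04  0.14 -4.69] w 0.526
shift [0.007 0.003 0.382] turn -0.004
shelf pos [-0.219, -0.001] torque [0.286 0.418 0.094]
-30 {'ML': [387.0, 243.0], 'MR': [403.0, 257.0], 'MRb': [391.0, 274.0], 'CRb': [316.0, 262.0], 'CR': [327.0, 242.0]}
-20 {'ML': [394.0, 229.0], 'MR': [410.0, 243.0], 'MRb': [401.0, 260.0], 'CRb': [318.0, 264.0], 'CR': [326.0, 244.0]}
-10 {'ML': [400.0, 215.0], 'MR': [417.0, 228.0], 'MRb': [410.0, 246.0], 'CRb': [320.0, 265.0], 'CR': [325.0, 245.0]}
0 {'ML': [403.0, 201.0], 'MR': [421.0, 214.0], 'MRb': [417.0, 231.0], 'CRb': [323.0, 265.0], 'CR': [324.0, 247.0]}
10 {'ML': [405.0, 186.0], 'MR': [422.0, 199.0], 'MRb': [421.0, 216.0], 'CRb': [326.0, 265.0], 'CR': [324.0, 248.0]}
[[415, 228], [391, 269], [321, 261], [309, 248], [312, 217], [389, 206]]
```

The tin is about level now. Continue to about -20°.

arm_command(
  targets=[
    [-0.05, [0, 0, -0.01], 0],
    [-0.05, [0, 0, -0.03], 0],
    [-0.05, [0, 0, -0.05], 0],
    [-0.05, [0, 0, -0.07], 0],
    [-0.05, [0, 0, -0.09], 0],
    [-0.05, [0, 0, -0.11], 0],
    [-0.05, [0, 0, -0.13], 0],
    [-0.05, [0, 0, -0.15], 0],
    [-0.05, [0, 0, -0.16], 0],
  ],
)

```text
time_s: 23.33
tcp_pos: [0.5338, -0.1187, 0.1729]
orientation: [[-0.939, 0.345, 0.0], [0.345, 0.939, 0.0], [-0.0, 0.0, -1.0]]
ft_force: [-0.6, 0.1, -4.5]
width: 0.529
```

arm_command(
  targets=[
    [-0.05, [0, 0, -0.01], 0],
    [-0.05, [0, 0, -0.03], 0],
    [-0.05, [0, 0, -0.05], 0],
    [-0.05, [0, 0, -0.07], 0],
    [-0.05, [0, 0, -0.09], 0],
    [-0.05, [0, 0, -0.11], 0],
    [-0.05, [0, 0, -0.13], 0],
    [-0.05, [0, 0, -0.15], 0],
    [-0.05, [0, 0, -0.16], 0],
  ],
)

```text
time_s: 24.08
tcp_pos: [0.5338, -0.1187, 0.205]
orientation: [[-0.939, 0.345, 0.001], [0.345, 0.939, 0.0], [-0.0, 0.0, -1.0]]
ft_force: [0.2, -0.5, -3.6]
width: 0.524
```

```bash
python3 st.py|grep -v "^[12]0"
```

```text
t 24.1333 tcp [ 0.5338 -0.1187  0.2051] az -20.18 tilt [ 0.001  0.    -1.   ] F [-0.04 -0.03 -4.33] w 0.527
shift [0.005 0.003 0.7  ] turn -0.004
shelf pos [-0.219, -0.001] torque [ 0.047  0.409 -0.062]
-30 {'ML': [392.0, 217.0], 'MR': [408.0, 230.0], 'MRb': [396.0, 248.0], 'CRb': [317.0, 231.0], 'CR': [330.0, 209.0]}
-20 {'ML': [400.0, 202.0], 'MR': [417.0, 215.0], 'MRb': [407.0, 234.0], 'CRb': [320.0, 233.0], 'CR': [329.0, 211.0]}
-10 {'ML': [406.0, 186.0], 'MR': [423.0, 199.0], 'MRb': [416.0, 218.0], 'CRb': [322.0, 234.0], 'CR': [328.0, 212.0]}
0 {'ML': [409.0, 170.0], 'MR': [428.0, 183.0], 'MRb': [423.0, 202.0], 'CRb': [325.0, 235.0], 'CR': [327.0, 214.0]}
[[408, 224], [400, 238], [315, 229], [301, 214], [314, 188], [388, 206]]
```

The tin is at about -20 to -22°. Lock the grip, drop off the board 8 mm and let the balls roll out.

arm_command(
  targets=[
    [0.2, [0, 0, 0], 0],
    [1, [0, 0, 0.01], 0],
    [1, [0, 0, 0.03], 0],
    [1, [0, 0, 0.04], 0],
    [1, [0, 0, 0.04], 0],
    [1, [0, 0, 0.04], 0],
    [1, [0, 0, 0.04], 0],
    [1, [0, 0, 0.04], 0],
    [1, [0, 0, 0.04], 0],
    [1, [0, 0, 0.04], 0],
    [1, [0, 0, 0.04], 0],
  ],
  force=60,
)

```text
time_s: 25.05
tcp_pos: [0.5337, -0.1186, 0.1963]
orientation: [[-0.939, 0.345, 0.0], [0.345, 0.939, -0.0], [-0.0, 0.0, -1.0]]
ft_force: [-0.1, 0.0, -1.2]
width: 0.523
```

```bash
python3 - <<'E'
from h import *
from workcell import read_camera,sensors
F=[];T=[]
for i in range(6):
    r=read_camera("scene");s=sensors.read_state();F.append(s["ft_force"]);T.append(s["wrist_torque"])
print(np.mean(F,0).round(2),np.mean(T,0).round(3));cv2.imwrite("last_scene.png",r["frame"][:,:,::-1])
t=read_camera("top")["frame"];cv2.imwrite("last_top.png",t[:,:,::-1])
E
python3 st.py|grep -v "^[12]0"
```

```text
[ 0.09 -0.12 -1.64] [0.038 0.094 0.016]
t 25.45 tcp [ 0.5337 -0.1186  0.1963] az -20.16 tilt [-0. -0. -1.] F [ 0.19 -0.04 -1.4 ] w 0.52
shift [0.003 0.003 0.656] turn -0.004
shelf pos [-0.219, -0.001] torque [0.029 0.103 0.036]
-30 {'ML': [391.0, 220.0], 'MR': [407.0, 234.0], 'MRb': [396.0, 252.0], 'CRb': [317.0, 236.0], 'CR': [330.0, 214.0]}
-20 {'ML': [399.0, 206.0], 'MR': [416.0, 219.0], 'MRb': [406.0, 237.0], 'CRb': [319.0, 237.0], 'CR': [328.0, 216.0]}
-10 {'ML': [405.0, 190.0], 'MR': [422.0, 203.0], 'MRb': [415.0, 222.0], 'CRb': [322.0, 239.0], 'CR': [327.0, 217.0]}
0 {'ML': [408.0, 175.0], 'MR': [427.0, 187.0], 'MRb': [422.0, 206.0], 'CRb': [325.0, 239.0], 'CR': [326.0, 219.0]}
[[301, 217], [316, 189], [393, 211], [409, 224], [400, 241], [315, 233]]
```

Wrist force fell from about 2.4 to 1.6 N with matching torque, which fits an empty tin. Retract, then travel back higher because the mouth hangs down.

arm_command(
  targets=[
    [1, [0.05, 0, 0], 0],
    [1, [0.13, 0, 0], 0],
    [1, [0.23, 0, 0], 0],
    [1, [0.33, 0, 0], 0],
    [1, [0.43, 0, -0.05], 0],
    [1, [0.48, 0.05, -0.15], 0],
    [1, [0.48, 0.15, -0.25], -0.05],
    [1, [0.48, 0.27, -0.32], -0.1],
    [1, [0.46, 0.39, -0.32], -0.15],
    [1, [0.44, 0.5, -0.32], -0.2],
    [1, [0.42, 0.6, -0.32], -0.25],
    [1, [0.42, 0.65, -0.32], -0.28],
  ],
)

```text
time_s: 26.45
tcp_pos: [0.5002, 0.0354, 0.2605]
orientation: [[-0.992, 0.127, 0.001], [0.127, 0.992, 0.001], [-0.001, 0.001, -1.0]]
ft_force: [-0.2, 0.2, -1.7]
width: 0.527
```

```bash
python3 -c "
from h import *
m=np.array([.568,.216,.099]);u=np.array([.931,.134,.342]);n=np.array([-.339,-.049,.94])
g=m-.085*u+.013*n+.005*np.array([.99,.14,0]);print(g)
to(g[0],g[1],.25,8.2)"
```

```text
[0.489408 0.204673 0.08215 ]
t 26.45 tcp [0.5002 0.0354 0.2605] az -7.28 tilt [ 0.001  0.001 -1.   ] F [-0.23  0.22 -1.75] w 0.527
shift [0.161 0.833 0.053] turn -0.344
```

arm_command(
  targets=[
    [1, [0.02, 0.08, 0], -0.03],
    [1, [0.04, 0.18, 0], -0.08],
    [1, [0.06, 0.3, 0], -0.13],
    [1, [0.08, 0.42, 0], -0.18],
    [1, [0.1, 0.54, 0], -0.23],
    [1, [0.13, 0.66, 0], -0.28],
    [1, [0.15, 0.76, 0], -0.32],
    [1, [0.16, 0.83, 0], -0.34],
    [1, [0.16, 0.83, 0.02], -0.34],
    [1, [0.16, 0.83, 0.05], -0.34],
    [1, [0.16, 0.83, 0.05], -0.34],
  ],
)

```text
time_s: 27.37
tcp_pos: [0.4891, 0.1989, 0.2484]
orientation: [[-0.991, -0.132, -0.003], [-0.132, 0.991, -0.003], [0.003, -0.003, -1.0]]
ft_force: [-0.4, 0.1, -1.8]
width: 0.524
```

```bash
python3 - <<'E'
from h import *
from workcell import read_camera,sensors
to(.4894,.2047,.2,8.2)
f=read_camera("scene")["frame"];cv2.imwrite("b_scene.png",f[:,:,::-1]);t=read_camera("top")["frame"];cv2.imwrite("b_top.png",t[:,:,::-1])
g=sensors.read_state()["tcp_pos"]-[0,0,.015]
for sl in(-30,-25,-20,-15):print(sl,{k:proj(S,X).round().tolist() for k,X in corners(g,8.2,sl).items()})
print(tinmask(f,(120,40,330,260))[0].tolist())
# balls: changed bright grey pixels within bin region of both views vs start
for n,a,b in(("scene",S["frame"],f),("top",T["frame"],t)):
    M=S if n=="scene" else T
    q=np.array([proj(M,sh(x,y,z)) for x in(-.079,.081) for y in(-.05,.05) for z in(.0,.06)],np.float32)
    k=np.zeros(a.shape[:2],np.uint8);cv2.fillConvexPoly(k,cv2.convexHull(q).astype(int),1)
    d=((np.abs(a.astype(int)-b).sum(2)>60)&(k>0)).astype(np.uint8)
    print(n,cv2.connectedComponentsWithStats(d)[2:][0][1:].tolist(),cv2.connectedComponentsWithStats(d)[3][1:].round().tolist())
E
```

```text
t 27.3667 tcp [0.4891 0.1989 0.2484] az 7.61 tilt [-0.003 -0.003 -1.   ] F [-0.35  0.14 -1.77] w 0.524
shift [-0.006  0.029  0.242] turn -0.013
-30 {'ML': [229.0, 139.0], 'MR': [245.0, 144.0], 'MRb': [240.0, 161.0], 'CRb': [177.0, 151.0], 'CR': [183.0, 129.0]}
-25 {'ML': [231.0, 132.0], 'MR': [247.0, 137.0], 'MRb': [243.0, 154.0], 'CRb': [178.0, 152.0], 'CR': [183.0, 130.0]}
-20 {'ML': [232.0, 124.0], 'MR': [248.0, 129.0], 'MRb': [245.0, 147.0], 'CRb': [179.0, 152.0], 'CR': [182.0, 131.0]}
-15 {'ML': [233.0, 117.0], 'MR': [249.0, 122.0], 'MRb': [247.0, 140.0], 'CRb': [181.0, 153.0], 'CR': [182.0, 132.0]}
[[162, 115], [244, 135], [241, 150], [231, 152], [172, 149], [160, 143]]
scene [] []
top [[344, 189, 1, 1, 1]] [[344.0, 189.0]]
```

Tin slope about -23°. The balls can't be seen in the bin from these cameras (hidden by the front wall and board), but weight and torque say they are out. Now lower to the rest with the light grip, so the rest's upper end turns the mouth back up.

arm_command(
  targets=[
    [1, [0, 0.03, 0.06], -0.01],
    [1, [0, 0.03, 0.14], -0.01],
    [1, [0, 0.03, 0.22], -0.01],
    [0.1, [0, 0.03, 0.23], -0.01],
    [-0.04, [0, 0.03, 0.24], -0.01],
    [-0.05, [0, 0.03, 0.26], -0.01],
    [-0.05, [0, 0.03, 0.28], -0.01],
    [-0.05, [0, 0.03, 0.3], -0.01],
    [-0.05, [0, 0.03, 0.32], -0.01],
  ],
  force=20,
)

```text
time_s: 28.22
tcp_pos: [0.4908, 0.2079, 0.188]
orientation: [[-0.99, -0.142, 0.004], [-0.142, 0.99, 0.002], [-0.005, 0.002, -1.0]]
ft_force: [-1.2, 0.3, 4.7]
width: 0.525
```

arm_command(
  targets=[
    [-0.05, [0, 0, 0.02], 0],
    [-0.05, [0, 0, 0.04], 0],
    [-0.05, [0, 0, 0.06], 0],
    [-0.05, [0, 0, 0.08], 0],
    [-0.05, [0, 0, 0.1], 0],
  ],
)

```text
time_s: 28.63
tcp_pos: [0.4885, 0.2072, 0.1658]
orientation: [[-0.99, -0.143, -0.001], [-0.143, 0.99, -0.0], [0.001, 0.0, -1.0]]
ft_force: [-0.9, -0.1, 4.7]
width: 0.525
```

```bash
cat > s3.py <<'E'
from h import *
from workcell import read_camera,sensors
to(.4894,.2047,.097,8.2)
f=read_camera("scene")["frame"];g=sensors.read_state()["tcp_pos"]-[0,0,.015]
for sl in(-20,-10,0,10,20):print(sl,{k:proj(S,X).round().tolist() for k,X in corners(g,8.2,sl).items()})
print(tinmask(f,(120,40,330,260))[0].tolist())
E
python3 s3.py
```

```text
t 28.6333 tcp [0.4885 0.2072 0.1658] az 8.21 tilt [-0.001 -0.    -1.   ] F [-0.91 -0.15  4.69] w 0.525
shift [-0.003 -0.013  0.344] turn 0.0
-20 {'ML': [231.0, 157.0], 'MR': [247.0, 162.0], 'MRb': [244.0, 179.0], 'CRb': [182.0, 190.0], 'CR': [185.0, 170.0]}
-10 {'ML': [232.0, 144.0], 'MR': [248.0, 149.0], 'MRb': [247.0, 165.0], 'CRb': [184.0, 190.0], 'CR': [184.0, 172.0]}
0 {'ML': [232.0, 131.0], 'MR': [248.0, 136.0], 'MRb': [248.0, 152.0], 'CRb': [186.0, 190.0], 'CR': [184.0, 173.0]}
10 {'ML': [230.0, 118.0], 'MR': [246.0, 123.0], 'MRb': [249.0, 138.0], 'CRb': [188.0, 190.0], 'CR': [183.0, 174.0]}
20 {'ML': [226.0, 106.0], 'MR': [243.0, 111.0], 'MRb': [247.0, 125.0], 'CRb': [191.0, 189.0], 'CR': [183.0, 176.0]}
[[246, 149], [243, 166], [183, 187], [167, 181], [166, 154], [229, 144]]
```

It's turning back, now about -12°, with 4.7 N on the rest. Continuing down.

arm_command(
  targets=[
    [-0.05, [0, 0, 0.02], 0],
    [-0.05, [0, 0, 0.04], 0],
    [-0.05, [0, 0, 0.06], 0],
    [-0.05, [0, 0, 0.08], 0],
    [-0.05, [0, 0, 0.1], 0],
    [-0.05, [0, 0, 0.12], 0],
    [-0.05, [0, 0, 0.14], 0],
    [-0.05, [0, 0, 0.16], 0],
    [-0.05, [0, 0, 0.18], 0],
    [-0.05, [0, 0, 0.2], 0],
  ],
)

```text
time_s: 29.52
tcp_pos: [0.4884, 0.2069, 0.1256]
orientation: [[-0.99, -0.143, -0.001], [-0.143, 0.99, -0.0], [0.001, -0.0, -1.0]]
ft_force: [-3.5, -1.1, 4.8]
width: 0.53
```

```bash
python3 s3.py
```

```text
t 29.5167 tcp [0.4884 0.2069 0.1256] az 8.19 tilt [-0.001 -0.    -1.   ] F [-3.47 -1.12  4.81] w 0.53
shift [-0.004 -0.012  0.143] turn -0.0
-20 {'ML': [232.0, 172.0], 'MR': [247.0, 177.0], 'MRb': [244.0, 193.0], 'CRb': [185.0, 207.0], 'CR': [187.0, 188.0]}
-10 {'ML': [233.0, 159.0], 'MR': [249.0, 165.0], 'MRb': [248.0, 180.0], 'CRb': [187.0, 207.0], 'CR': [187.0, 189.0]}
0 {'ML': [233.0, 147.0], 'MR': [249.0, 152.0], 'MRb': [249.0, 167.0], 'CRb': [189.0, 207.0], 'CR': [186.0, 191.0]}
10 {'ML': [231.0, 135.0], 'MR': [247.0, 140.0], 'MRb': [249.0, 154.0], 'CRb': [191.0, 207.0], 'CR': [186.0, 192.0]}
20 {'ML': [227.0, 124.0], 'MR': [244.0, 128.0], 'MRb': [248.0, 142.0], 'CRb': [193.0, 206.0], 'CR': [186.0, 193.0]}
[[246, 141], [248, 156], [190, 204], [174, 197], [169, 171], [230, 138]]
```

arm_command(
  targets=[
    [-0.05, [0, 0, 0.02], 0],
    [-0.05, [0, 0, 0.04], 0],
    [-0.05, [0, 0, 0.06], 0],
    [-0.05, [0, 0, 0.08], 0],
    [-0.05, [0, 0, 0.095], 0],
    [-0.05, [0, 0, 0.11], 0],
  ],
)

```text
time_s: 30.07
tcp_pos: [0.4884, 0.2069, 0.1036]
orientation: [[-0.99, -0.143, -0.001], [-0.143, 0.99, -0.0], [0.001, -0.0, -1.0]]
ft_force: [-5.1, -0.7, 3.2]
width: 0.526
```

```bash
python3 s3.py
```

```text
t 30.0667 tcp [0.4884 0.2069 0.1036] az 8.19 tilt [-0.001 -0.    -1.   ] F [-5.11 -0.74  3.22] w 0.526
shift [-0.004 -0.012  0.033] turn -0.0
-20 {'ML': [233.0, 180.0], 'MR': [248.0, 185.0], 'MRb': [245.0, 201.0], 'CRb': [186.0, 215.0], 'CR': [188.0, 197.0]}
-10 {'ML': [234.0, 167.0], 'MR': [249.0, 173.0], 'MRb': [248.0, 188.0], 'CRb': [188.0, 216.0], 'CR': [188.0, 198.0]}
0 {'ML': [234.0, 155.0], 'MR': [249.0, 160.0], 'MRb': [250.0, 175.0], 'CRb': [190.0, 216.0], 'CR': [187.0, 200.0]}
10 {'ML': [232.0, 143.0], 'MR': [247.0, 148.0], 'MRb': [250.0, 163.0], 'CRb': [192.0, 215.0], 'CR': [187.0, 201.0]}
20 {'ML': [228.0, 132.0], 'MR': [244.0, 138.0], 'MRb': [248.0, 150.0], 'CRb': [194.0, 214.0], 'CR': [187.0, 202.0]}
[[243, 138], [247, 152], [193, 212], [180, 206], [172, 194], [171, 181], [228, 135]]
```

Slope about 18–19°. The corners (228,135) and (243,138) nearly coincide with the original (226,136) and (244,141). Lower 3 mm more, open, and rise clear.

arm_command(
  targets=[
    [-0.05, [0, 0, 0.01], 0],
    [-0.05, [0, 0, 0.015], 0],
    [-0.07, [0, 0, 0.015], 0],
    [-0.09, [0, 0, 0.015], 0],
    [-0.15, [0, 0, 0.015], 0],
    [-0.4, [0, 0, 0.015], 0],
    [-1, [0, 0, 0.015], 0],
    [-1, [0, 0, 0.015], 0],
    [-1, [0, 0, 0.015], 0],
    [-1, [0, 0, 0.015], 0],
  ],
)

```text
time_s: 30.95
tcp_pos: [0.4891, 0.2071, 0.1014]
orientation: [[-0.99, -0.142, 0.0], [-0.142, 0.99, 0.0], [-0.0, 0.0, -1.0]]
ft_force: [-1.0, 0.1, 0.4]
width: 1.001
```

arm_command(
  targets=[
    [-1, [0, 0, -0.1], 0],
    [-1, [0, 0, -0.25], 0],
    [-1, [0, 0, -0.45], 0],
    [-1, [0, 0.1, -0.6], 0],
    [-1, [0.1, 0.3, -0.7], 0],
    [-1, [0.2, 0.5, -0.7], 0],
    [-1, [0.3, 0.7, -0.7], 0],
    [-1, [0.3, 0.9, -0.7], 0],
    [-1, [0.3, 1, -0.7], 0],
    [-1, [0.3, 1, -0.7], 0],
    [-1, [0.3, 1, -0.7], 0],
  ],
)

```text
time_s: 31.87
tcp_pos: [0.3994, 0.399, 0.2411]
orientation: [[-0.989, -0.148, -0.0], [-0.148, 0.989, 0.0], [0.0, 0.0, -1.0]]
ft_force: [1.2, -1.1, 0.6]
width: 0.999
```

```bash
python3 - <<'E'
from h import *
from workcell import read_camera
to(.4,.4,.2,8.2)
f=read_camera("scene")["frame"];t=read_camera("top")["frame"]
print("scene before",tinmask(S["frame"],(150,120,260,230))[0].tolist());print("scene now",tinmask(f,(150,120,260,230))[0].tolist())
print("top before",tinmask(T["frame"],(160,180,245,310))[0].tolist());print("top now",tinmask(t,(160,180,245,310))[0].tolist())
a=f[...,::-1];b=t[...,::-1]
r=lambda im,x,y,w:cv2.resize(im[y:y+w*3//4,x:x+w],(400,300),interpolation=2)
br=lambda im:np.clip(im.astype(float)*2.2,0,255).astype(np.uint8)
cv2.imwrite("pics/end.png",np.vstack([np.hstack([r(a,150,120,132),r(b,140,185,160)]),np.hstack([r(br(a),350,200,100),r(br(b),330,140,80)])]))
E
```

```text
t 31.8667 tcp [0.3994 0.399  0.2411] az 8.51 tilt [-0.  0. -1.] F [ 1.23 -1.13  0.56] w 0.999
shift [-0.004  0.004  0.205] turn 0.007
scene before [[243, 140], [245, 151], [237, 164], [196, 212], [174, 202], [171, 198], [222, 140], [227, 136]]
scene now [[244, 138], [246, 152], [193, 213], [180, 206], [173, 197], [174, 193], [228, 134]]
top before [[200, 194], [230, 286], [212, 294], [208, 292], [179, 204], [180, 199]]
top now [[197, 191], [228, 284], [208, 292], [166, 205], [169, 200]]
```

View pics/end.png

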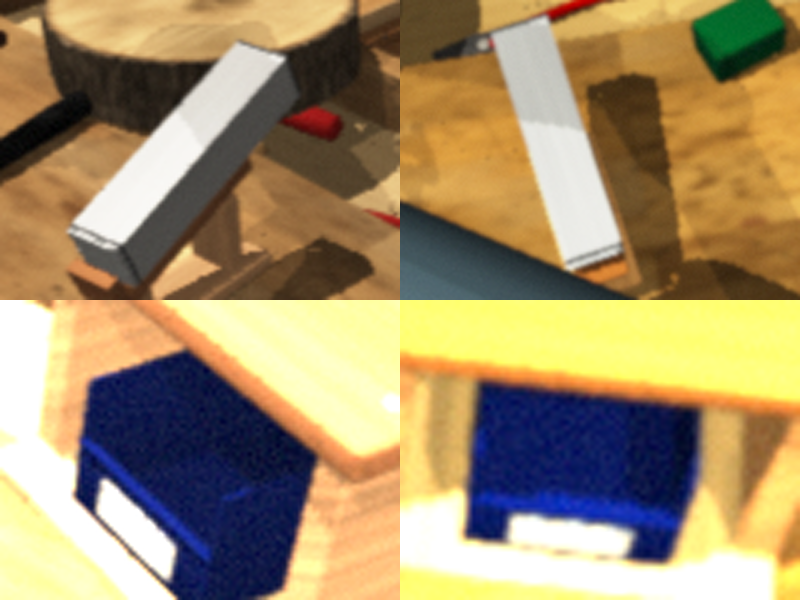

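The tin lies on its rest within a few mm of its old corners. The bin interior, brightened, shows no ball in the visible part. Before handing in I'll look for them at a lower contrast threshold and see where the wrist camera could be put.

```bash
python3 - <<'E'
from h import *
from workcell import read_camera,sensors
w=dict(np.load("w5.npz"));c=-w["R"].T@w["t"];print("cam pos - tcp(world, az8)",(c-[.5487,.2118,.0952]).round(3),"axis",w["R"][2].round(3),"f",w["K"][0,0])
print(sensors.read_state()["joint_pos"].round(2))
for n,M in(("scene",S),("top",T)):
    fs=np.mean([read_camera(n)["frame"].astype(float) for _ in range(6)],0)
    d=cv2.GaussianBlur(fs-M["frame"],(5,5),0)
    q=np.array([proj(M,sh(x,y,z)) for x in(-.079,.081) for y in(-.05,.05) for z in(.012,.085)],np.float32)
    k=np.zeros(d.shape[:2],np.uint8);cv2.fillConvexPoly(k,cv2.convexHull(q).astype(int),1)
    m=((np.abs(d).sum(2)>14)&(k>0)).astype(np.uint8)
    _,_,st,ce=cv2.connectedComponentsWithStats(m);print(n,[(s[4],e.round().tolist()) for s,e in zip(st[1:],ce[1:]) if s[4]>3])
E
```

```text
cam pos - tcp(world, az8) [-0.076 -0.011  0.121] axis [ 0.3    0.044 -0.953] f 325.19226210127806
[-0.99  0.23  0.16  1.83 -0.04  1.09  0.9 ]
scene [(np.int32(1455), [437.0, 219.0]), (np.int32(266), [381.0, 257.0]), (np.int32(26), [462.0, 248.0]), (np.int32(5), [434.0, 248.0]), (np.int32(12), [438.0, 253.0]), (np.int32(221), [435.0, 261.0])]
top [(np.int32(2173), [370.0, 145.0])]
```

Too noisy to decide. I have 19 s left, so I'll put the wrist camera low in front of the shelf with a quarter turn, well clear of it, and test for grey blobs against the blue bin by script.

arm_command(
  targets=[
    [-1, [0, -0.1, 0], 0.1],
    [-1, [0, -0.3, 0], 0.25],
    [-1, [0, -0.5, 0], 0.4],
    [-1, [0, -0.7, 0], 0.55],
    [-1, [0, -0.9, 0], 0.7],
    [-1, [0, -1, 0], 0.85],
    [-1, [0, -1, 0], 0.9],
  ],
)

```text
time_s: 33.15
tcp_pos: [0.4307, 0.1918, 0.2413]
orientation: [[-0.837, 0.547, -0.0], [0.547, 0.837, -0.002], [-0.001, -0.002, -1.0]]
ft_force: [0.5, -0.2, -0.4]
width: 1.0
```

```bash
python3 -c "
from h import *
to(.50,0.0,.24,-75);to(*sh(-.17,-.076,.24),-110)"
```

```text
t 33.15 tcp [0.4307 0.1918 0.2413] az -33.15 tilt [-0.    -0.002 -1.   ] F [ 0.5  -0.2  -0.36] w 1.0
shift [-0.815 -0.614  0.008] turn 0.93
t 33.15 tcp [0.4307 0.1918 0.2413] az -33.15 tilt [-0.    -0.002 -1.   ] F [ 0.5  -0.2  -0.36] w 1.0
shift [-1.606 -1.329  0.01 ] turn 1.708
```

arm_command(
  targets=[
    [-1, [-0.12, -0.1, 0], 0.1],
    [-1, [-0.25, -0.2, 0], 0.25],
    [-1, [-0.4, -0.3, 0], 0.4],
    [-1, [-0.55, -0.4, 0], 0.55],
    [-1, [-0.7, -0.5, 0], 0.7],
    [-1, [-0.8, -0.6, 0], 0.85],
    [-1, [-0.8, -0.6, 0], 0.93],
  ],
)

```text
time_s: 33.73
tcp_pos: [0.502, 0.0035, 0.242]
orientation: [[-0.257, 0.966, 0.002], [0.966, 0.257, -0.004], [-0.004, 0.001, -1.0]]
ft_force: [0.3, -0.7, 0.1]
width: 1.0
```

```bash
python3 -c "
from h import *
to(*sh(-.17,-.076,.15),-110)"
```

```text
t 33.7333 tcp [0.502  0.0035 0.242 ] az -75.09 tilt [ 0.002 -0.004 -1.   ] F [ 0.3  -0.69  0.05] w 1.0
shift [-1.079 -0.018  0.465] turn 0.776
```

arm_command(
  targets=[
    [-1, [-0.15, 0, 0], 0.1],
    [-1, [-0.35, 0, 0], 0.25],
    [-1, [-0.55, 0, 0], 0.4],
    [-1, [-0.75, 0, 0], 0.55],
    [-1, [-0.9, 0, 0.1], 0.7],
    [-1, [-1, 0, 0.25], 0.77],
    [-1, [-1, 0, 0.4], 0.77],
    [-1, [-1, 0, 0.46], 0.77],
    [-1, [-1, 0, 0.46], 0.77],
  ],
)

```text
time_s: 34.48
tcp_pos: [0.5524, -0.1793, 0.1455]
orientation: [[0.322, 0.947, -0.008], [0.947, -0.322, 0.002], [-0.001, -0.008, -1.0]]
ft_force: [-1.5, -0.2, 0.5]
width: 1.005
```

```bash
python3 -c "
from h import *
to(*sh(-.17,-.076,.07),-110)"
```

```text
t 34.4833 tcp [ 0.5524 -0.1793  0.1455] az -108.78 tilt [-0.008  0.002 -1.   ] F [-1.46 -0.19  0.5 ] w 1.005
shift [-0.124  0.055  0.377] turn 0.027
```

arm_command(
  targets=[
    [-1, [-0.12, 0.05, 0.1], 0.03],
    [-1, [-0.12, 0.05, 0.2], 0.03],
    [-1, [-0.12, 0.05, 0.3], 0.03],
    [-1, [-0.12, 0.05, 0.37], 0.03],
    [-1, [-0.12, 0.05, 0.37], 0.03],
  ],
)

```text
time_s: 34.9
tcp_pos: [0.556, -0.2043, 0.0735]
orientation: [[0.342, 0.94, -0.004], [0.94, -0.342, 0.002], [0.001, -0.004, -1.0]]
ft_force: [0.3, -0.8, -1.2]
width: 1.004
```

```bash
cat > balls.py <<'E'
from h import *
from workcell import read_camera
to(*sh(-.17,-.076,.07),-110)
c=read_camera("wrist");np.savez("wb.npz",**c);f=c["frame"];cv2.imwrite("wb.png",f[:,:,::-1])
R,t,K=c["R"],c["t"],c["K"];o=-R.T@t
v,u=np.mgrid[0:420,0:560].astype(float);dx,dy=u-K[0,2],v-K[1,2];r=np.hypot(dx,dy)+1e-9;th=r/K[0,0]
d=np.stack([np.sin(th)*dx/r,np.sin(th)*dy/r,np.cos(th)],-1)@R
X=o+d*((.022-o[2])/d[...,2])[...,None];q=X[...,:2]-O[:2]
xs=q@[np.cos(YAW),np.sin(YAW)];ys=q@[-np.sin(YAW),np.cos(YAW)]
inb=(d[...,2]<0)&(xs>-.07)&(xs<.085)&(abs(ys)<.055)
print("bin px",inb.sum(),"x range",xs[inb].min().round(3),xs[inb].max().round(3),"y",ys[inb].min().round(3),ys[inb].max().round(3))
h=cv2.cvtColor(f,cv2.COLOR_RGB2HSV);g=inb&(h[...,1]<110)&(h[...,2]>25)
_,_,st,ce=cv2.connectedComponentsWithStats(g.astype(np.uint8))
for s,e in zip(st[1:],ce[1:]):
    if s[4]>15:
        i,j=int(e[1]),int(e[0]);print("area",s[4],"px",e.round(),"shelf xy",xs[i,j].round(3),ys[i,j].round(3),"rgb",f[i,j])
for x in(-.04,-.02,0,.02,.04,.06):
    print(x,[f[np.unravel_index(np.argmin((xs-x)**2+(ys-y)**2),xs.shape)].tolist() for y in(-.035,-.015,0,.015,.035)])
E
python3 balls.py
```

```text
t 34.9 tcp [ 0.556  -0.2043  0.0735] az -110.01 tilt [-0.004  0.002 -1.   ] F [ 0.34 -0.83 -1.2 ] w 1.004
shift [-0.012 -0.005  0.017] turn -0.0
bin px 17935 x range -0.07 0.036 y -0.055 0.055
area 377 px [457. 121.] shelf xy -0.069 0.007 rgb [187 183 164]
area 40 px [450. 220.] shelf xy -0.068 -0.052 rgb [94 78 58]
-0.04 [[16, 22, 44], [15, 28, 43], [27, 21, 48], [19, 19, 43], [13, 17, 52]]
-0.02 [[22, 28, 38], [26, 24, 46], [20, 20, 46], [16, 23, 46], [17, 26, 56]]
0 [[10, 18, 45], [18, 25, 44], [7, 14, 39], [9, 18, 42], [18, 8, 41]]
0.02 [[20, 17, 41], [8, 21, 44], [30, 22, 46], [18, 28, 46], [34, 35, 49]]
0.04 [[9, 13, 39], [9, 15, 38], [14, 12, 39], [21, 22, 47], [7, 8, 38]]
0.06 [[10, 10, 26], [16, 14, 37], [8, 8, 40], [15, 28, 43], [23, 30, 46]]
```

```bash
cat >> balls.py <<'E'
b=np.mean([read_camera("wrist")["frame"].astype(float) for _ in range(4)],0);b=cv2.GaussianBlur(b,(7,7),0)
rat=(b[...,0]+b[...,1])/2/b[...,2]
print("ratio grid rows x, cols y -.045...045")
for x in np.arange(-.065,.04,.01):
    row=[]
    for y in np.arange(-.045,.05,.01):
        i=np.unravel_index(np.argmin((xs-x)**2+(ys-y)**2),xs.shape);row.append(f"{rat[i]:.2f}/{b[i].sum():.0f}")
    print(round(x,3),*row)
E
python3 balls.py|sed -n '/ratio/,$p'
```

```text
ratio grid rows x, cols y -.045...045
-0.065 0.33/121 0.33/122 0.33/123 0.33/126 0.33/125 0.32/127 0.31/139 0.32/135 0.32/133 0.32/130
-0.055 0.38/81 0.35/89 0.37/92 0.34/100 0.36/97 0.36/105 0.36/97 0.35/93 0.37/94 0.36/91
-0.045 0.48/67 0.40/76 0.41/76 0.40/78 0.42/79 0.40/79 0.40/78 0.38/92 0.35/92 0.36/90
-0.035 0.46/62 0.42/77 0.38/75 0.40/77 0.39/77 0.41/79 0.40/79 0.39/79 0.37/92 0.37/93
-0.025 0.49/66 0.40/77 0.41/77 0.41/77 0.40/76 0.41/77 0.39/77 0.41/79 0.36/91 0.36/92
-0.015 0.47/65 0.41/78 0.41/77 0.41/77 0.40/78 0.39/76 0.42/79 0.43/81 0.38/93 0.37/92
-0.005 0.47/63 0.40/77 0.40/75 0.41/78 0.40/76 0.40/77 0.43/81 0.40/79 0.40/79 0.37/89
0.005 0.48/64 0.41/78 0.41/75 0.40/76 0.40/77 0.40/79 0.39/75 0.40/77 0.42/79 0.39/76
0.015 0.47/63 0.40/77 0.40/76 0.40/76 0.41/77 0.40/77 0.40/77 0.41/78 0.39/75 0.40/77
0.025 0.47/63 0.41/77 0.42/77 0.42/78 0.41/77 0.40/77 0.43/80 0.40/76 0.41/78 0.41/78
0.035 0.49/65 0.40/75 0.39/73 0.41/76 0.38/74 0.41/78 0.42/79 0.40/76 0.41/78 0.41/78
```

The front and middle of the floor (x ≤ 0.035) are clearly seen and empty. The back strip lies past the image edge. I'll turn 30° with the gripper shut so the view reaches the back wall.

```bash
python3 -c "
from h import *
to(*sh(-.145,-.066,.08),-80)"
```

```text
t 35.2 tcp [ 0.5583 -0.2068  0.0769] az -110.12 tilt [ 0.003 -0.    -1.   ] F [-0.33 -0.72  0.22] w 1.0
shift [ 0.046  0.105 -0.015] turn -0.669
```

arm_command(
  targets=[
    [1, [0, 0, 0], 0],
    [1, [0, 0, 0], -0.1],
    [1, [0, 0, 0], -0.25],
    [1, [0, 0, 0], -0.4],
    [1, [0.02, 0.04, 0], -0.55],
    [1, [0.05, 0.08, 0], -0.67],
    [1, [0.05, 0.1, -0.01], -0.67],
    [1, [0.05, 0.1, -0.01], -0.67],
  ],
)

```text
time_s: 35.87
tcp_pos: [0.5808, -0.2044, 0.0783]
orientation: [[-0.172, 0.985, 0.003], [0.985, 0.172, -0.0], [-0.001, 0.003, -1.0]]
ft_force: [0.3, -0.6, -0.4]
width: -0.0
```

```bash
sed -i 's/np.arange(-.065,.04,.01)/np.arange(-.025,.09,.01)/' balls.py; python3 balls.py|sed '/^-0.04/,/^0.06/d'
```

```text
t 35.8667 tcp [ 0.5808 -0.2044  0.0783] az -80.1 tilt [ 0.003 -0.    -1.   ] F [ 0.25 -0.65 -0.35] w -0.0
shift [ 0.014 -0.133  0.041] turn 0.665
bin px 19589 x range -0.07 0.085 y -0.055 0.055
area 517 px [446. 214.] shelf xy -0.069 0.006 rgb [153 152 137]
area 846 px [540. 299.] shelf xy 0.067 -0.003 rgb [49 50 52]
area 68 px [398. 289.] shelf xy -0.066 -0.053 rgb [132 109  76]
ratio grid rows x, cols y -.045...045
-0.025 0.48/65 0.41/79 0.40/79 0.40/78 0.40/79 0.40/80 0.40/79 0.40/81 0.36/94 0.37/96
-0.015 0.47/67 0.41/81 0.42/80 0.40/79 0.40/80 0.40/79 0.42/82 0.40/81 0.37/91 0.37/95
-0.005 0.48/67 0.41/80 0.41/79 0.39/78 0.41/81 0.39/80 0.40/79 0.40/82 0.39/82 0.36/94
0.005 0.48/65 0.40/79 0.41/78 0.39/79 0.40/78 0.41/81 0.40/80 0.39/81 0.40/80 0.38/83
0.015 0.48/65 0.41/79 0.40/79 0.41/80 0.41/79 0.39/78 0.39/78 0.39/79 0.41/81 0.40/80
0.025 0.48/64 0.41/79 0.40/79 0.40/78 0.40/80 0.41/80 0.42/81 0.42/82 0.39/79 0.37/76
0.035 0.49/64 0.41/79 0.39/77 0.42/80 0.40/79 0.41/80 0.39/79 0.40/78 0.40/78 0.40/79
0.045 0.49/65 0.41/78 0.39/76 0.41/78 0.41/80 0.40/79 0.41/79 0.38/77 0.41/80 0.40/78
0.055 0.48/66 0.40/76 0.41/79 0.54/94 0.46/83 0.54/95 0.41/80 0.41/80 0.41/79 0.43/82
0.065 0.48/66 0.42/75 0.38/72 0.99/184 0.99/188 1.00/181 0.97/180 0.42/78 0.41/80 0.41/79
0.075 0.50/63 0.50/62 0.49/61 1.00/226 1.00/228 1.00/221 1.00/235 0.48/64 0.41/74 0.41/80
0.085 0.49/62 0.49/63 0.46/60 1.00/243 0.89/161 0.99/230 0.99/239 0.92/171 0.56/70 0.43/69
```

A neutral-grey double blob, about 40 mm wide, sits at the back of the bin (shelf x ≈ 0.067, y from about -0.02 to 0.015): both balls side by side. The gripper is clear of everything, so I hand in.

```bash
python3 -c "
from workcell import order
print(order.job_done())"
```

```text
the job is handed in; nothing more can be done
None
```

Both balls are in the bin and the empty tin is back on its rest. I handed the job in at about 36 s; it returned no verdict.

**How it was done:** The tool can only turn about its own z, so it could not lean back or tip the tin as suggested. Instead I let the tin pivot between the pads: gripped lightly, its lip rested on the underside of the board while I raised the gripper. The same light grip and the rest's upper end turned it mouth-up again when I laid it down.

**First try failed:** With a full-pad grip 30 mm behind the middle, the tin would not pivot at 20 N. The lip force reached about 8–9 N against the 12 N limit, so I backed off. I put the tin back on its rest, pressing on it with up to 25 N, and regripped it near the closed end by the fingertips. On the second try the contact with the board stayed at about 5 N or less.

**Last checks:**
- **Balls:** The fixed cameras could not see into the back of the bin. The wrist camera, held low in front of the shelf, showed a grey double blob about 40 mm wide at shelf x ≈ 0.067, y ≈ 0, which fits two balls side by side. I checked this by colour in a script, not by viewing the picture.
- **Tin:** Its corners were mostly within 1–3 pixels of where they started in both views, and its slope is about 20°. It lies perhaps 5 mm forward of the stop, within the 25 mm allowed. In the top view, one side of the mask spread about 12 pixels into a neighbouring tool, so I discounted it.
- **Weight:** Wrist-force readings before and after pouring were noisy and only roughly matched an empty tin.

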